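Load the test-tile dryer and set its gate lever

ROBOT

A 6-joint arm with a two-finger parallel gripper is mounted at the origin on the work surface. World frame = base frame: x ahead of the robot, y to its left, z up, the work surface at z = 0. Lengths are in m, angles in rad, forces in N, time in s.
With the tool pointing down it reaches from about 0.25 to 0.725 m from the base axis. Payload 4 kg.
Tool frame: the origin (TCP) lies at the very end of the fingers, on their centre line; the grasp point (between the pads) lies 19 mm behind it (robot.grip_point_offset is the distance from the TCP to the grasp point, in m); z points along the fingers, y is the line along which they close (so a half turn about z gives the same grasp; the last joint's range is limited). The gripper opens to 85 mm and grips with 20 to 120 N. Pads are 22 mm wide; open, the fingers measure 114 mm over their backs; the gripper's body (76 mm by 85 mm) begins 54 mm behind the grasp point. The pads swing forward as they close: fully open they stand 13 mm farther back than shut.
Start: joints at [-1.344, 0.241, 0.005, 1.335, 0, 1.571], TCP at [0.112, -0.487, 0.196] pointing down, gripper open.
Joint ranges: [-2.72, 2.72], [-1.05, 1.87], [-1.09, 1.28], [-1.99, 2.15], [-1.42, 1.44], [-3.14, 3.14]. Speed limits (rad/s): [2.79, 2.79, 3.14, 3.14, 3.14, 3.14].

INTERFACE

Orientations are given as a unit quaternion [w, x, y, z].
In Python, from workcell import robot, vision gives the robot as it stands.
- The arm moves only by the tool jog_arm, never from a script. Its argument "series" is a list of rows, each an object with "gripper": the opening, from -1 (shut) to 1 (fully open); "travel": the shift along the tool's x, y, z in mm, a list of three; "dr": the turn, a rotation vector about the tool's x, y, z in degrees, a list of three. A call has 1 to 5 rows; each row is the pose to reach, as a shift and turn from the pose commanded when the call began, along the tool's axes at that moment; what a row does not reach only later rows make up. A row lasts 1/10 s, in which the tool goes at most 50 mm and 8.59 degrees, less where a joint would pass 70% of its speed; a pose out of reach is approached as far as the arm can. A call with a gripper value outside its range is refused whole. The fingers move at their own pace and stop on an object; the grip force is fixed at half the most. Time passes only in rows, so rows that repeat a pose let the fingers close. It gives the time, the measured TCP pose, the force, the opening and the grip force at its end, in the units of the state.
- robot.observe(): the state, without advancing time (a new reading comes with each control period).
- vision.get_image(name): name is "side" or "top" or "wrist"; returns the picture (420x560x3 uint8, red, green, blue); there is no depth.
- vision.get_calibration(name): a dict with "fx", "fy", "cx", "cy" (pixels), "position" and "rotation" of the camera in the world. Camera axes: x right, y down, z forward; pixel columns grow to the right and rows downward; lengths in m; the calibration is good to about 2 mm. The wrist camera is an equidistant fisheye: a pixel r from the principal point sees the ray r / f radians off the axis. A picture is of the moment at which its call begins: read the wrist's pose just before it. get_calibration takes no time and is no camera call; for the wrist camera it gives the pose at the moment of the call.
- robot.finish_job(): hands the job in; it is judged then, once.
The state is a dict: "time": time; "q": joint angles; "joint_vel": joint speeds; "tau": joint torques, N m; "position": TCP position; "tool_rot": TCP orientation; "contact_force": force on the tool from outside, world axes, zero at the start; "wrist_torque": the same for the moment, N m; "finger_gap": opening from 0.0 (shut) to 1.0 (fully open); "grasp_force": force on a finger pad.
Only numpy, scipy, OpenCV 4.12 (cv2) and the standard library are available. Lean on these libraries where they do the work, as an engineer would, in place of code of your own. Each camera call takes 0.05 s, during which the arm holds its last target. There are 200 camera calls.

TASK

Work the dryer's gate lever from park through its zigzag slot to the load notch in the middle of the gate, and leave it there while you hang every clay test tile standing on the table by its hole on a free peg of the drying rack. When all of them hang freely, work the lever on through the zigzag fully to the dry end. Leave the unfired pinch pot beside the rack where it is.

Things in the scene. Friction and masses are not known exactly. Their poses are not given: they have to be found in the camera images.
- pivot (a point): Hidden pivot of the gate lever, 10 mm above the table, under the middle of a grey console 190 x 130 mm (x, y), 102 mm tall, with a steel gate plate on top. Axes are the console's: x runs along the gate from park to dry (away from the robot at yaw 0), y to the left, z up. It is fixed, left or right of the table's middle, opposite a banding wheel with a bowl on it.
- knob (a point): Centre of the lever's black ball knob, 36 mm in diameter, on a 10 mm rod. With A = joint shift and B = joint cross it lies at pivot + 165 mm * (cos B sin A, sin B, cos B cos A) in the pivot's axes. The lever stays where it is left (about 1.5 N at the knob moves it); pinch the knob from above, it swivels between the fingers.
- shift (a joint): Lever tilt along the gate, rad, + towards pivot +x, -0.46 to 0.46. The rod runs in a zigzag slot 17 mm wide, 85 mm above the pivot. Its corners as (shift, cross): park end (-0.46, -0.175), (-0.175, -0.175), (-0.175, 0.175), (0.175, 0.175), (0.175, -0.175), dry end (0.46, -0.175). Steel teeth stop any short cut. The load notch is (0, 0.175).
- cross (a joint): Lever tilt across the gate, rad, + towards pivot +y, range -0.18 to 0.18. See joint shift. Three brass studs on the plate mark park, load and dry; the load notch is the middle of the third of the slot's five legs, where the slot passes round the end of the middle tooth, beside the middle stud.
- rack: Wooden drying rack, fixed: base board, two posts at its ends and a bar 30 mm high, its middle 205 mm up, with four aluminium pegs 75 mm apart in a row, all free at the start; low white warm-air box behind. Origin under the rack; x away from the robot at yaw 0, y left, z up. A tile on a peg hangs by its hole's upper edge, the hole's centre about 7 mm below the peg's axis.
- tile1_center (a point): Unglazed clay test tile, an upside-down T; this point is half-way up it, 60 mm above its underside, mid-plate. Plate 10 mm thick (x), 56 mm wide (y), 120 mm tall; foot 70 (x) x 56 (y) x 10 mm. A square hole 28 mm wide, 26 mm high goes through it along x, centre 19 mm above this point; 28 mm of solid plate above the hole. 110 to 220 g. Three or four tiles are present, standing on the table.
- tile2_center (a point): Unglazed clay test tile, an upside-down T; this point is half-way up it, 60 mm above its underside, mid-plate. Plate 10 mm thick (x), 56 mm wide (y), 120 mm tall; foot 70 (x) x 56 (y) x 10 mm. A square hole 28 mm wide, 26 mm high goes through it along x, centre 19 mm above this point; 28 mm of solid plate above the hole. 110 to 220 g. Three or four tiles are present, standing on the table.
- tile3_center (a point): Unglazed clay test tile, an upside-down T; this point is half-way up it, 60 mm above its underside, mid-plate. Plate 10 mm thick (x), 56 mm wide (y), 120 mm tall; foot 70 (x) x 56 (y) x 10 mm. A square hole 28 mm wide, 26 mm high goes through it along x, centre 19 mm above this point; 28 mm of solid plate above the hole. 110 to 220 g. Three or four tiles are present, standing on the table.
- tile4_center (a point): Unglazed clay test tile, an upside-down T; this point is half-way up it, 60 mm above its underside, mid-plate. Plate 10 mm thick (x), 56 mm wide (y), 120 mm tall; foot 70 (x) x 56 (y) x 10 mm. A square hole 28 mm wide, 26 mm high goes through it along x, centre 19 mm above this point; 28 mm of solid plate above the hole. 110 to 220 g. Three or four tiles are present, standing on the table.
- peg1_mid (a point): Middle of one of the rack's four pegs, on its axis, about 214 mm above the table; axes are the rack's (x away from the robot at yaw 0, y left, z up). The peg, 12 mm thick, sticks out of the bar's front towards -x and rises 12 degrees towards its tip; from this point it runs 40 mm to its tip and 40 mm back to the bar's face.
- peg2_mid (a point): Middle of one of the rack's four pegs, on its axis, about 214 mm above the table; axes are the rack's (x away from the robot at yaw 0, y left, z up). The peg, 12 mm thick, sticks out of the bar's front towards -x and rises 12 degrees towards its tip; from this point it runs 40 mm to its tip and 40 mm back to the bar's face.
- peg3_mid (a point): Middle of one of the rack's four pegs, on its axis, about 214 mm above the table; axes are the rack's (x away from the robot at yaw 0, y left, z up). The peg, 12 mm thick, sticks out of the bar's front towards -x and rises 12 degrees towards its tip; from this point it runs 40 mm to its tip and 40 mm back to the bar's face.
- peg4_mid (a point): Middle of one of the rack's four pegs, on its axis, about 214 mm above the table; axes are the rack's (x away from the robot at yaw 0, y left, z up). The peg, 12 mm thick, sticks out of the bar's front towards -x and rises 12 degrees towards its tip; from this point it runs 40 mm to its tip and 40 mm back to the bar's face.
- pot_center (a point): Unfired grey pinch pot, 84 mm wide and 55 mm tall, on the table left or right of the rack; half-way up it. To be left alone.
- tile1: The same tile as point tile1_center, its origin at the middle of the underside of the foot.
- tile2: The same tile as point tile2_center, its origin at the middle of the underside of the foot.
- tile3: The same tile as point tile3_center, its origin at the middle of the underside of the foot.
- tile4: The same tile as point tile4_center, its origin at the middle of the underside of the foot.
Mind the look-alikes: they are no part of the job. What is shaped like the tile4 but pink or purple is not meant.

How it is judged:
On the way, in this order (a step that is already met when the one before it is completed fails the run):
1. the lever stands in the load notch (value of joint shift between -0.1 and 0.1 rad and value of joint cross above 0.1 rad), for 0.3 s.
2. every tile hangs on a peg, let go, with the lever still in the load notch (all of step 1 and x of tile1_center in the frame of rack between -0.035 and 0.035 m and y of tile1_center in the frame of rack between -0.13 and 0.13 m and z of tile1_center in the frame of rack between 0.165 and 0.21 m and angle between each of tile1_center, tile2_center, tile3_center, tile4_center's own z axis and vertical below 0.3 rad and contact force between the fingers and tile1 below 0.2 N and x of tile2_center in the frame of rack between -0.035 and 0.035 m and y of tile2_center in the frame of rack between -0.13 and 0.13 m and z of tile2_center in the frame of rack between 0.165 and 0.21 m and contact force between the fingers and tile2 below 0.2 N and x of tile3_center in the frame of rack between -0.035 and 0.035 m and y of tile3_center in the frame of rack between -0.13 and 0.13 m and z of tile3_center in the frame of rack between 0.165 and 0.21 m and contact force between the fingers and tile3 below 0.2 N and x of tile4_center in the frame of rack between -0.035 and 0.035 m and y of tile4_center in the frame of rack between -0.13 and 0.13 m and z of tile4_center in the frame of rack between 0.165 and 0.21 m and contact force between the fingers and tile4 below 0.2 N), for 0.3 s.
3. the lever stands at the dry end (value of joint shift above 0.36 rad and value of joint cross below -0.08 rad), for 0.2 s.
At the end, for the whole second after the job is handed in: Every tile present hangs at rest, let go, with a peg through its hole (in the rack's frame its centre point is 165 to 210 mm up, within 35 mm in x and 130 mm in y), its z axis within 0.3 rad of vertical; the lever rests at the dry end: shift above 0.36, cross below -0.08 (all of step 3 and x of tile1_center in the frame of rack between -0.035 and 0.035 m and y of tile1_center in the frame of rack between -0.13 and 0.13 m and z of tile1_center in the frame of rack between 0.165 and 0.21 m and angle between each of tile1_center, tile2_center, tile3_center, tile4_center's own z axis and vertical below 0.3 rad and contact force between the fingers and tile1 below 0.2 N and x of tile2_center in the frame of rack between -0.035 and 0.035 m and y of tile2_center in the frame of rack between -0.13 and 0.13 m and z of tile2_center in the frame of rack between 0.165 and 0.21 m and contact force between the fingers and tile2 below 0.2 N and x of tile3_center in the frame of rack between -0.035 and 0.035 m and y of tile3_center in the frame of rack between -0.13 and 0.13 m and z of tile3_center in the frame of rack between 0.165 and 0.21 m and contact force between the fingers and tile3 below 0.2 N and x of tile4_center in the frame of rack between -0.035 and 0.035 m and y of tile4_center in the frame of rack between -0.13 and 0.13 m and z of tile4_center in the frame of rack between 0.165 and 0.21 m and contact force between the fingers and tile4 below 0.2 N and linear speed of each of tile1, tile2, tile3, tile4 below 0.05 m/s and velocity of joint shift between -0.1 and 0.1 rad/s); the robot touches nothing.
It fails at once if the unfired pinch pot is pushed more than 40 mm or tipped over (distance of pot_center from where it was at the start of the episode above 0.04 m or angle between pot_center's own z axis and vertical above 0.6 rad).
Of tile1, tile2, tile3, tile4 only 3 to 4 are there at a start; the rules pass over those that are not, and their reading is None.
At some moment in a run one of tile1, tile2, tile3, tile4 may be knocked a few centimetres aside while the robot is not near it.
It also fails if it takes over 200 s, if anything falls off the work surface, if the arm or the gripper's body presses on something with over 40 N, if the wrist force passes 120 N, or if a joint passes its speed limit or range.

## Working session

There is one attempt and no reset: what is moved stays moved. The work goes in short steps, Python scripts to look and compute and a tool call to move; the robot and the scene stay as the last step left them, time stands still between calls to the robot, and variables do not carry over. Pictures are saved under pics/ and viewed, at most 14 in all, crops included, and the job is handed in when it is done.

Besides the shell and the picture viewer there is one more tool, called after "Request:" as name([rows], argument=value, ...), one row to a line, values as JSON. jog_arm: Moves the arm, as the interface text tells. Its arguments: {"type":"object","properties":{"series":{"type":"array"}},"required":["series"]}

```bash
mkdir -p pics; ls
python3 - <<'E'
from workcell import robot, vision
import cv2,numpy as np
print(robot.observe())
for n in("top","side","wrist"):
    c=vision.get_calibration(n);print(n,c)
    cv2.imwrite(f"pics/{n}0.png",vision.get_image(n)[:,:,::-1])
E
```

```text
pics
{'time': 0.0, 'q': array([-1.34401556e+00,  2.41386302e-01,  3.73006949e-03,  1.33515501e+00,
        3.72985487e-05,  1.57081022e+00]), 'joint_vel': array([-1.84286819e-04, -1.18723202e-03, -3.22647001e-05,  4.07708176e-04,
       -1.32076799e-06,  2.97309225e-04]), 'tau': array([ 4.20436045e-04, -3.72315967e+01,  2.52408439e+01,  1.68766739e-02,
       -5.90949455e-06, -3.73584385e-06]), 'position': array([ 0.11227995, -0.48653044,  0.19532854]), 'tool_rot': array([-1.00309935e-03,  9.93578480e-01,  1.13140574e-01, -9.54690560e-05]), 'contact_force': array([ 0.2646629 ,  0.89215969, -0.25402982]), 'wrist_torque': array([8.91031754e-05, 4.63725854e-03, 3.97792106e-02]), 'grasp_force': 0.0, 'finger_gap': 0.9983147589964732}
top {'fx': 425.39260335861667, 'fy': 425.39260335861667, 'cx': 281.11231719586704, 'cy': 208.5309358066574, 'position': array([ 0.33485314, -0.02016038,  1.13448129]), 'rotation': array([-0.05573167,  0.7132193 , -0.69781484,  0.03559024])}
side {'fx': 468.22960389663143, 'fy': 468.22960389663143, 'cx': 271.5805483121575, 'cy': 213.1871234608616, 'position': array([-0.03245113,  0.83738789,  0.89648593]), 'rotation': array([ 0.1286651 , -0.23737934,  0.8634033 , -0.42618199])}
wrist {'fx': 325.19226210127806, 'fy': 325.19226210127806, 'cx': 281.82081007033935, 'cy': 213.605018847117, 'position': array([ 0.18207214, -0.47199388,  0.37307704]), 'rotation': array([ 0.10983724,  0.77478705, -0.61629688, -0.08842486])}
```

View pics/top0.png

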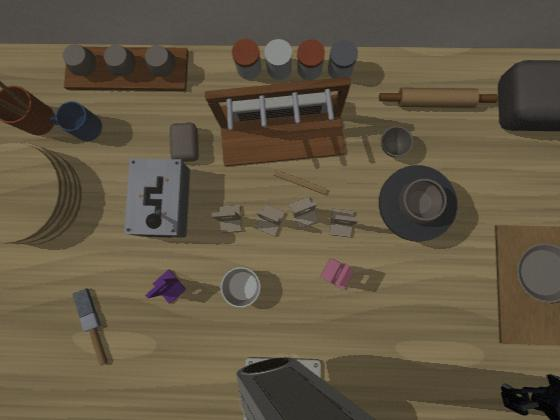

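View pics/side0.png

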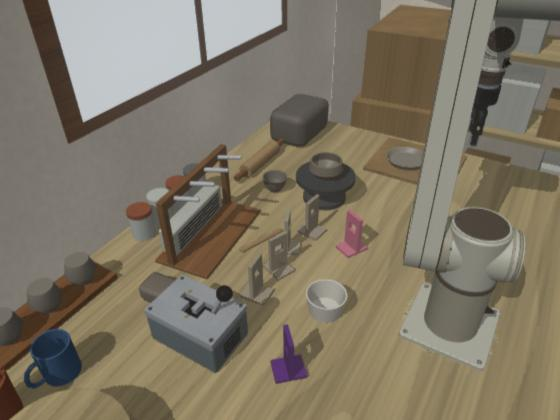

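The console is at top-view (157,198) with the knob near (153,220), and the rack bar runs (215,95)-(345,90) with four pegs. Four clay tiles stand at about (231,218), (269,220), (303,212) and (343,222). The pink (337,272) and purple (167,287) ones are look-alikes. I'll enlarge this area to confirm and measure.

```bash
cat > h.py <<'E'
import numpy as np, cv2, time
from scipy.spatial.transform import Rotation as R
from workcell import robot, vision
def rot(q): return R.from_quat(np.roll(q,-1))
def ray(n,uv,c=None):
    c=c or vision.get_calibration(n); x=(uv[0]-c["cx"])/c["fx"]; y=(uv[1]-c["cy"])/c["fy"]
    if n=="wrist":
        r=np.hypot(x,y); d=np.array([x*np.sinc(r/np.pi),y*np.sinc(r/np.pi),np.cos(r)])
    else: d=np.array([x,y,1.]); d/=np.linalg.norm(d)
    return np.array(c["position"]),rot(c["rotation"]).apply(d)
def onz(n,uv,z,c=None):
    p,d=ray(n,uv,c); return p+d*(z-p[2])/d[2]
def proj(n,P,c=None):
    c=c or vision.get_calibration(n); v=rot(c["rotation"]).inv().apply(np.asarray(P,float)-c["position"])
    if n=="wrist":
        h=np.hypot(v[0],v[1]); a=np.arctan2(h,v[2])/max(h,1e-9); x,y=v[:2]*a
    else: x,y=v[:2]/v[2]
    return np.array([c["cx"]+c["fx"]*x,c["cy"]+c["fy"]*y])
def two(ra,rb):
    A=[];b=[]
    for p,d in(ra,rb):
        M=np.eye(3)-np.outer(d,d);A.append(M);b.append(M@p)
    x=np.linalg.lstsq(np.vstack(A),np.hstack(b),rcond=None)[0]
    return x,[np.linalg.norm((np.eye(3)-np.outer(d,d))@(x-p)) for p,d in(ra,rb)]
E
python3 - <<'E'
import cv2
a=cv2.imread("pics/top0.png")[75:249,118:366]
cv2.imwrite("pics/topc.png",cv2.convertScaleAbs(cv2.resize(a,None,fx=3.2,fy=3.2,interpolation=cv2.INTER_CUBIC),alpha=1.6))
a=cv2.imread("pics/side0.png")[145:365,140:350]
cv2.imwrite("pics/sidec.png",cv2.convertScaleAbs(cv2.resize(a,None,fx=2.7,fy=2.7,interpolation=cv2.INTER_CUBIC),alpha=1.4))
E
```

```text
(no output)
```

View pics/topc.png

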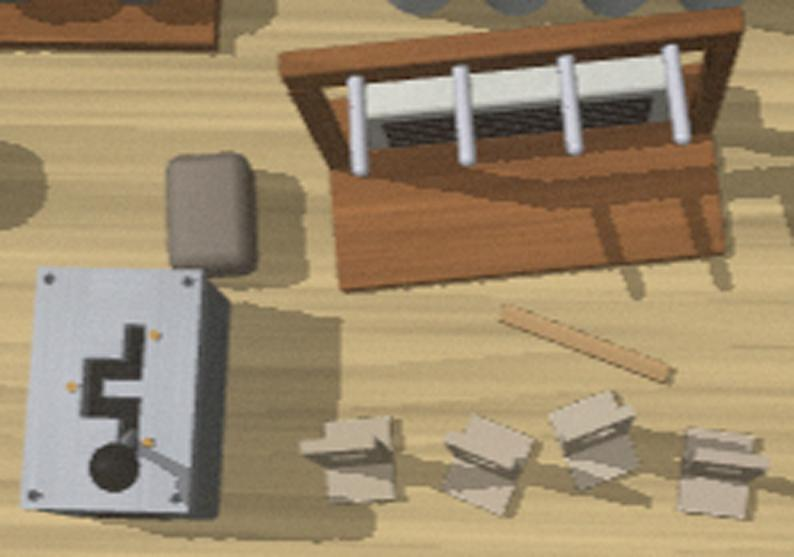

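View pics/sidec.png

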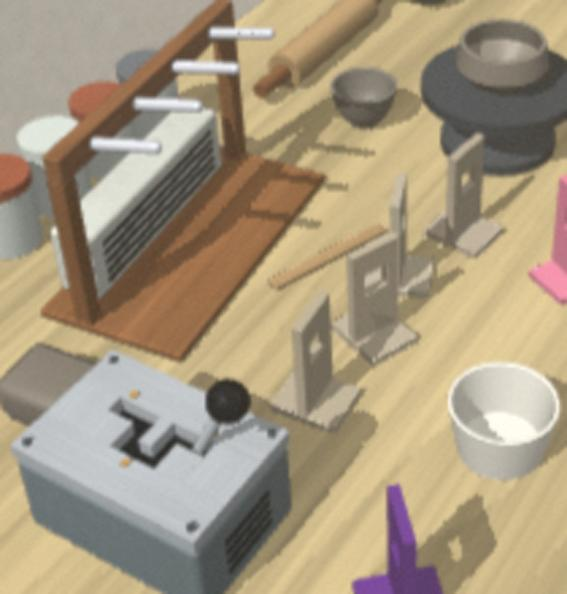

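The lever's console is on the left with the knob at topc (113,467). All four beige T-tiles are confirmed as targets (pink and purple excluded). The pot is the grey round one at side (275,182), right of the rack.

Run:
```python
from h import *
np.set_printoptions(precision=4,suppress=True)
T=lambda u:(u[0]/3.2+118-.34,u[1]/3.2+75-.34)
S=lambda u:(u[0]/2.7+140-.31,u[1]/2.7+145-.31)
ct=vision.get_calibration("top");cs=vision.get_calibration("side")
c=np.array([onz("top",T(u),.102,ct) for u in[(40,268),(204,270),(183,516),(22,508)]])
print("console",c,[np.linalg.norm(c[i]-c[i-1]) for i in range(4)],c.mean(0),"yaw",np.degrees(np.arctan2(*(c[0]+c[1]-c[2]-c[3])[[1,0]])))
cS=np.array([onz("side",S(u),.102,cs) for u in[(12,448),(112,354),(290,434),(199,543)]])
print("console side",cS,cS.mean(0))
print("knob",two(ray("top",T((113,467)),ct),ray("side",S((228,402)),cs)))
for n,(a,b,d,e) in enumerate([((361,173),(158,147),(357,78),(95,145)),((467,164),(199,105),(460,68),(137,103)),((575,152),(236,69),(566,57),(175,67)),((683,141),(272,34),(670,47),(212,32))]):
    t=onz("top",T(a),.222,ct);r=onz("top",T(d),.206,ct)
    print("peg",n,t,r,"mid",(t+r)/2,np.linalg.norm(t-r),"yaw",np.degrees(np.arctan2(*(r-t)[[1,0]])),"2v tip",two(ray("top",T(a),ct),ray("side",S(b),cs))[0],"root",two(ray("top",T(d),ct),ray("side",S(e),cs))[0])
for n,q in enumerate([[(327,425),(390,418),(398,498),(330,503)],[(478,416),(536,440),(503,515),(443,490)],[(550,408),(613,391),(637,468),(580,488)],[(690,430),(755,435),(747,518),(680,510)]]):
    p=np.array([onz("top",T(u),.01,ct) for u in q]);print("tile",n,[round(float(np.linalg.norm(p[i]-p[i-1])),4) for i in range(4)],p.mean(0),"yaw",np.degrees(np.arctan2(*(p[0]+p[1]-p[2]-p[3])[[1,0]])))
for n,(a,b,d,e) in enumerate([((302,446),(326,292),(387,442),(302,327))]):
    print(two(ray("top",T(a),ct),ray("side",S(b),cs)),two(ray("top",T(d),ct),ray("side",S(e),cs)))
```

```text
console [[0.588  0.3931 0.102 ]
 [0.5886 0.2634 0.102 ]
 [0.3961 0.2691 0.102 ]
 [0.3995 0.3938 0.102 ]] [np.float64(0.188571571309502), np.float64(0.1296686816329871), np.float64(0.19264644767800423), np.float64(0.12473599660809913)] [0.493  0.3299 0.102 ] yaw -0.9790431979340731
console side [[0.5858 0.3961 0.102 ]
 [0.5854 0.27   0.102 ]
 [0.3964 0.2679 0.102 ]
 [0.3957 0.3936 0.102 ]] [0.4908 0.3319 0.102 ]
knob (array([0.4267, 0.3061, 0.1592]), [np.float64(0.0003874426662828453), np.float64(0.00038744266628330863)])
peg 0 [0.63   0.1242 0.222 ] [0.7053 0.1324 0.206 ] mid [0.6676 0.1283 0.214 ] 0.07736859776023543 yaw 6.171710256131733 2v tip [0.6307 0.1246 0.2218] root [0.7055 0.1324 0.2032]
peg 1 [0.6375 0.0506 0.222 ] [0.7136 0.0589 0.206 ] mid [0.6756 0.0547 0.214 ] 0.07819438641567918 yaw 6.2198404711467505 2v tip [0.6381 0.051  0.2234] root [0.7132 0.0587 0.2061]
peg 2 [ 0.6473 -0.0242  0.222 ] [ 0.7228 -0.0165  0.206 ] mid [ 0.685  -0.0204  0.214 ] 0.07757234208210156 yaw 5.783163347912976 2v tip [ 0.6485 -0.0239  0.2206] root [ 0.7236 -0.0165  0.2042]
peg 3 [ 0.6562 -0.0988  0.222 ] [ 0.7311 -0.0904  0.206 ] mid [ 0.6937 -0.0946  0.214 ] 0.07705585786210081 yaw 6.425037087670246 2v tip [ 0.6566 -0.099   0.2209] root [ 0.7307 -0.0905  0.2065]
tile 0 [0.0655, 0.0531, 0.0675, 0.0567] [0.4507 0.1479 0.01  ] yaw 6.199928314545411
tile 1 [0.0683, 0.0525, 0.0681, 0.054] [0.4494 0.0404 0.01  ] yaw -22.975816781133805
tile 2 [0.0714, 0.0545, 0.0675, 0.0501] [ 0.4733 -0.0463  0.01  ] yaw 19.816584977227052
tile 3 [0.0671, 0.0538, 0.0693, 0.0553] [ 0.4467 -0.1484  0.01  ] yaw -5.951004951348496
(array([0.4359, 0.164 , 0.1633]), [np.float64(0.009721834029941463), np.float64(0.009721834029940904)]) (array([0.4691, 0.124 , 0.0682]), [np.float64(0.009947931140507996), np.float64(0.009947931140507835)])
```

Request:
jog_arm([
  {"gripper":1,"travel":[155,-135,-135],"dr":[0,0,0]},
  {"gripper":1,"travel":[155,-135,-135],"dr":[0,0,0]},
  {"gripper":1,"travel":[155,-135,-135],"dr":[0,0,0]},
  {"gripper":1,"travel":[155,-135,-135],"dr":[0,0,0]},
  {"gripper":1,"travel":[155,-135,-135],"dr":[0,0,0]},
])

```text
time: 0.65
position: [0.2337, -0.3191, 0.3324]
tool_rot: [0.0, 0.994, 0.113, 0.0]
contact_force: [1.4, -1.1, 0.5]
finger_gap: 0.998
grasp_force: 0.0
```

Request:
jog_arm([
  {"gripper":1,"travel":[185,-165,0],"dr":[0,0,0]},
  {"gripper":1,"travel":[185,-165,0],"dr":[0,0,0]},
  {"gripper":1,"travel":[185,-165,0],"dr":[0,0,0]},
  {"gripper":1,"travel":[185,-165,0],"dr":[0,0,0]},
  {"gripper":1,"travel":[185,-165,0],"dr":[0,0,0]},
])

```text
time: 1.15
position: [0.3769, -0.1164, 0.3312]
tool_rot: [0.0, 0.994, 0.113, 0.0]
contact_force: [1.1, -1.7, 0.1]
finger_gap: 1.002
grasp_force: 0.0
```

Request:
jog_arm([
  {"gripper":1,"travel":[0,0,0],"dr":[0,0,-43]},
  {"gripper":1,"travel":[0,0,0],"dr":[0,0,-43]},
  {"gripper":1,"travel":[0,0,0],"dr":[0,0,-43]},
  {"gripper":1,"travel":[0,0,0],"dr":[0,0,-43]},
  {"gripper":1,"travel":[0,0,0],"dr":[0,0,-43]},
])

```text
time: 1.65
position: [0.3761, -0.1182, 0.3309]
tool_rot: [-0.0, 0.882, 0.472, -0.0]
contact_force: [0.1, 0.1, -0.1]
finger_gap: 1.003
grasp_force: 0.0
```

```bash
cat >> h.py <<'E'
def tool_target(x,y,z,yaw):  # tool down, tool y at yaw (deg)
    a=np.radians(yaw); Y=np.array([np.cos(a),np.sin(a),0]);Z=np.array([0,0,-1.]);X=np.cross(Y,Z)
    return np.array([x,y,z]),R.from_matrix(np.c_[X,Y,Z])
def rel(x,y,z,yaw,verbose=True):
    s=robot.observe(); r0=rot(s["tool_rot"]); p,r=tool_target(x,y,z,yaw)
    print("t",round(s["time"],1),"pos",s["position"].round(4),"yaw",np.degrees(np.arctan2(*r0.as_matrix()[[1,0],1])).round(2),"q",s["q"].round(2),"F",s["contact_force"].round(1),"gap",round(s["finger_gap"],3),"gf",round(s["grasp_force"],1))
    print("  travel",(r0.inv().apply(p-s["position"])*1e3).round(1),"dr",np.degrees((r0.inv()*r).as_rotvec()).round(2))
piv=np.array([.492,.331,.01]);pyaw=-.5
def knob(A,B):
    v=.165*np.array([np.cos(B)*np.sin(A),np.sin(B),np.cos(B)*np.cos(A)]); return piv+R.from_euler("z",pyaw,degrees=True).apply(v)
E
python3 -c "
from h import *
rel(.4267,.306,.28,90)
for a,b in[(-.41,-.175),(-.46,-.175),(-.175,-.175),(-.175,.175),(0,.175),(.175,.175),(.175,-.175),(.46,-.175)]:print(a,b,knob(a,b).round(4))"
```

```text
t 1.6 pos [ 0.3761 -0.1182  0.3309] yaw -33.66 q [-0.3   0.01  0.08  1.65 -0.    1.85] F [ 0.1  0.1 -0.1] gap 1.003 gf 0.0
  travel [ 381.2 -193.    51. ] dr [-4.0000e-02 -4.0000e-02 -1.2366e+02]
-0.41 -0.175 [0.427  0.3028 0.159 ]
-0.46 -0.175 [0.4196 0.3029 0.1556]
-0.175 -0.175 [0.4635 0.3025 0.17  ]
-0.175 0.175 [0.464 0.36  0.17 ]
0 0.175 [0.4923 0.3597 0.1725]
0.175 0.175 [0.5205 0.3595 0.17  ]
0.175 -0.175 [0.52  0.302 0.17 ]
0.46 -0.175 [0.5639 0.3016 0.1556]
```

Request:
jog_arm([
  {"gripper":1,"travel":[215,-110,10],"dr":[0,0,0]},
  {"gripper":1,"travel":[215,-110,10],"dr":[0,0,0]},
  {"gripper":1,"travel":[215,-110,10],"dr":[0,0,0]},
  {"gripper":1,"travel":[215,-110,10],"dr":[0,0,0]},
  {"gripper":1,"travel":[215,-110,10],"dr":[0,0,0]},
])

```text
time: 2.15
position: [0.4051, 0.1236, 0.3209]
tool_rot: [-0.0, 0.883, 0.47, -0.0]
contact_force: [-0.0, 0.2, 0.5]
finger_gap: 0.997
grasp_force: 0.0
```

Request:
jog_arm([
  {"gripper":1,"travel":[166,-83,40],"dr":[0,0,0]},
  {"gripper":1,"travel":[166,-83,40],"dr":[0,0,0]},
  {"gripper":1,"travel":[166,-83,40],"dr":[0,0,0]},
  {"gripper":1,"travel":[166,-83,40],"dr":[0,0,-5]},
  {"gripper":1,"travel":[166,-83,40],"dr":[0,0,-13]},
])

```text
time: 2.65
position: [0.4287, 0.3094, 0.2778]
tool_rot: [-0.001, 0.821, 0.57, -0.002]
contact_force: [-0.9, -0.6, 0.7]
finger_gap: 1.001
grasp_force: 0.0
```

Request:
jog_arm([
  {"gripper":0.5,"travel":[0,0,0],"dr":[0,0,-42]},
  {"gripper":0.5,"travel":[0,0,0],"dr":[0,0,-42]},
  {"gripper":0.5,"travel":[0,0,0],"dr":[0,0,-42]},
  {"gripper":0.5,"travel":[0,0,0],"dr":[0,0,-42]},
  {"gripper":0.5,"travel":[0,0,0],"dr":[0,0,-42]},
])

```text
time: 3.15
position: [0.4294, 0.3052, 0.2807]
tool_rot: [-0.0, 0.564, 0.826, -0.001]
contact_force: [-0.1, -0.1, 0.8]
finger_gap: 0.744
grasp_force: 0.0
```

Request:
jog_arm([
  {"gripper":0.5,"travel":[0,0,0],"dr":[0,0,-42]},
  {"gripper":0.5,"travel":[0,0,0],"dr":[0,0,-42]},
  {"gripper":0.5,"travel":[0,0,0],"dr":[0,0,-42]},
  {"gripper":0.5,"travel":[0,0,0],"dr":[0,0,-42]},
  {"gripper":0.5,"travel":[0,0,0],"dr":[0,0,-42]},
])

```text
time: 3.65
position: [0.4294, 0.3052, 0.2808]
tool_rot: [-0.0, 0.231, 0.973, -0.0]
contact_force: [0.7, 0.8, 0.5]
finger_gap: 0.749
grasp_force: 0.0
```

Request:
jog_arm([
  {"gripper":0.5,"travel":[0,0,0],"dr":[0,0,-27]},
  {"gripper":0.5,"travel":[0,0,0],"dr":[0,0,-27]},
  {"gripper":0.5,"travel":[0,0,0],"dr":[0,0,-27]},
  {"gripper":0.5,"travel":[0,0,0],"dr":[0,0,-27]},
  {"gripper":0.5,"travel":[0,0,0],"dr":[0,0,-27]},
])

```text
time: 4.15
position: [0.4294, 0.3052, 0.2809]
tool_rot: [-0.0, 0.002, 1.0, -0.0]
contact_force: [-1.6, -0.3, 0.3]
finger_gap: 0.748
grasp_force: 0.0
```

```bash
python3 -c "
from h import *
rel(.4265,.306,.140,90)
c=vision.get_calibration('wrist');print(c['position'])
im=vision.get_image('wrist');cv2.imwrite('pics/w1.png',im[:,:,::-1])
print(proj('wrist',[.4267,.3061,.1592],c),proj('wrist',[.4194,.3029,.1556],c))
g=im.max(2)<45
n,l,s,ce=cv2.connectedComponentsWithStats(g.astype('uint8'))
print([(s[i][:5].tolist(),ce[i].round(1)) for i in range(1,n) if s[i][4]>200])
"
```

```text
t 4.2 pos [0.4294 0.3052 0.2809] yaw 89.83 q [0.62 0.28 0.27 1.57 0.   0.62] F [-1.6 -0.3  0.3] gap 0.748 gf 0.0
  travel [  2.9   0.8 140.9] dr [-0.02 -0.03 -0.17]
[0.35968363 0.30454193 0.45863774]
[283.95256629 193.88716049] [280.54540952 185.56787826]
[([265, 178, 58, 95, 2077], array([292.6, 218.4])), ([9, 260, 546, 160, 44361], array([281.2, 366.3]))]
```

View pics/w1.png

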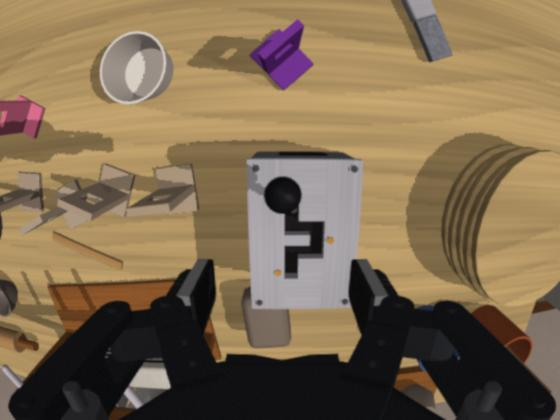

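The wrist view shows the knob at (283,195), predicted (284,194), so the measurement agrees. Descending and pinching.

Request:
jog_arm([
  {"gripper":0.5,"travel":[3,1,50],"dr":[0,0,0]},
  {"gripper":0.5,"travel":[3,1,100],"dr":[0,0,0]},
  {"gripper":0.5,"travel":[3,1,125],"dr":[0,0,0]},
  {"gripper":0.5,"travel":[3,1,141],"dr":[0,0,0]},
  {"gripper":0.5,"travel":[3,1,141],"dr":[0,0,0]},
])

```text
time: 4.7
position: [0.4246, 0.3049, 0.1373]
tool_rot: [-0.003, 0.001, 1.0, -0.002]
contact_force: [0.4, -0.4, 0.2]
finger_gap: 0.744
grasp_force: 0.0
```

Request:
jog_arm([
  {"gripper":-1,"travel":[0,0,0],"dr":[0,0,0]},
  {"gripper":-1,"travel":[0,0,0],"dr":[0,0,0]},
  {"gripper":-1,"travel":[0,0,0],"dr":[0,0,0]},
  {"gripper":-1,"travel":[0,0,0],"dr":[0,0,0]},
  {"gripper":-1,"travel":[0,0,0],"dr":[0,0,0]},
])

```text
time: 5.2
position: [0.427, 0.3065, 0.1411]
tool_rot: [0.001, 0.0, 1.0, 0.0]
contact_force: [0.6, -0.5, 2.2]
finger_gap: 0.002
grasp_force: 1.3
```

```bash
python3 -c "
from h import *
k=knob(-.175,-.175);rel(k[0],k[1],k[2]-.019,90)"
```

```text
t 5.2 pos [0.427  0.3065 0.1411] yaw 89.95 q [ 0.62  0.32 -0.03  1.22 -0.    0.62] F [ 0.6 -0.5  2.2] gap 0.002 gf 1.3
  travel [-36.4  -3.9  -9.9] dr [ 0.04  0.08 -0.05]
```

```bash
python3 -c "
from h import *
a=vision.get_image('wrist')[120:400,130:430];b=vision.get_image('side')[220:360,120:320]
a=cv2.resize(a,(400,373));b=cv2.resize(b,(400,280),interpolation=cv2.INTER_CUBIC)
o=np.zeros((373,800,3),'uint8');o[:,:400]=a;o[:280,400:]=b
cv2.imwrite('pics/m1.png',o[:,:,::-1])"
```

```text
(no output)
```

View pics/m1.png

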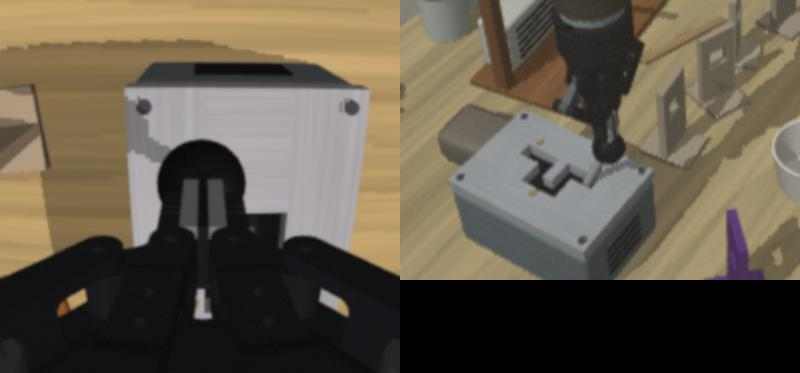

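The knob slipped towards -x: ball at crop (203,183), fingers shut on its +x side. Measuring where the ball is now.

```bash
python3 -c "
from h import *
c=vision.get_calibration('wrist')
print('cam',c['position'],'axis',rot(c['rotation']).apply([0,0,1]))
for uv in [(282.3,257),(282.3,252),(282.3,262)]: print(onz('wrist',uv,.156,c))
print('tcp px',proj('wrist',robot.observe()['position'],c))
k=knob(-.46,-.175);print(k);rel(k[0],k[1],.28,90)"
```

```text
cam [0.35687671 0.30543858 0.31861092] axis [ 2.78749704e-01 -3.04203145e-05 -9.60363786e-01]
[0.42870335 0.30567277 0.156     ]
[0.42573523 0.30567383 0.156     ]
[0.43171206 0.30567172 0.156     ]
tcp px [283.63168583 243.93801492]
[0.41961942 0.30290272 0.1555905 ]
t 5.3 pos [0.4269 0.3065 0.141 ] yaw 89.96 q [ 0.62  0.32 -0.03  1.22 -0.    0.62] F [-0.6 -1.3  3.1] gap 0.004 gf 1.8
  travel [   7.1   -3.5 -139. ] dr [ 0.04  0.07 -0.04]
```

Request:
jog_arm([
  {"gripper":0.6,"travel":[0,0,0],"dr":[0,0,0]},
  {"gripper":0.6,"travel":[0,0,0],"dr":[0,0,0]},
  {"gripper":0.6,"travel":[0,0,0],"dr":[0,0,0]},
  {"gripper":0.6,"travel":[0,0,0],"dr":[0,0,0]},
  {"gripper":0.6,"travel":[0,0,0],"dr":[0,0,0]},
])

```text
time: 5.8
position: [0.4264, 0.3062, 0.1399]
tool_rot: [-0.0, 0.0, 1.0, -0.0]
contact_force: [0.4, -0.1, 0.5]
finger_gap: 0.803
grasp_force: 0.0
```

```bash
python3 -c "
from h import *
rel(.42,.303,.28,90)
im=vision.get_image('wrist');a=im[120:400,130:430];b=vision.get_image('side')[220:360,120:320]
a=cv2.resize(a,(400,373));b=cv2.resize(b,(400,280),interpolation=cv2.INTER_CUBIC)
o=np.zeros((373,800,3),'uint8');o[:,:400]=a;o[:280,400:]=b
cv2.imwrite('pics/m2.png',cv2.convertScaleAbs(o[:,:,::-1],alpha=2))"
```

```text
t 5.8 pos [0.4264 0.3062 0.1399] yaw 89.97 q [ 0.62  0.32 -0.04  1.22 -0.    0.62] F [ 0.4 -0.1  0.5] gap 0.803 gf 0.0
  travel [   6.5   -3.3 -140.1] dr [-0.02 -0.03 -0.03]
```

View pics/m2.png

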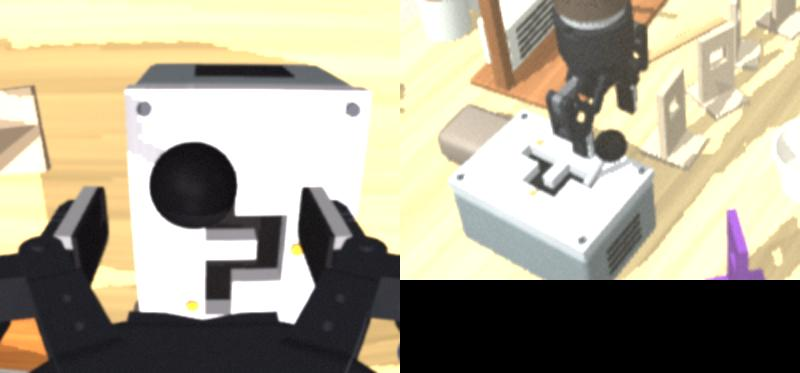

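```bash
python3 -c "
from h import *
c=vision.get_calibration('wrist')
print('ball',[onz('wrist',(274.8,258.8),z,c) for z in(.155,.159,.163)])
for uv in [(205,262),(373.7,262)]: print('tip edge',[onz('wrist',uv,z,c) for z in(.14,.145,.15)])
print(proj('wrist',[.4266-.011,.306,.1399],c))
S=lambda u:((u[0]-400)/2+120-.25,u[1]/2+220-.25)
print(two(ray('wrist',(274.8,258.8),c),ray('side',S((610.5,145)))))"
```

```text
ball [array([0.42935349, 0.30137424, 0.155     ]), array([0.42756715, 0.30147241, 0.159     ]), array([0.42578081, 0.30157058, 0.163     ])]
tip edge [array([0.43874334, 0.25824147, 0.14      ]), array([0.4364347 , 0.25956721, 0.145     ]), array([0.43412607, 0.26089295, 0.15      ])]
tip edge [array([0.43905849, 0.36182172, 0.14      ]), array([0.43674099, 0.36023361, 0.145     ]), array([0.43442349, 0.35864549, 0.15      ])]
[283.19109625 226.26301303]
(array([0.42762319, 0.30142531, 0.15848977]), [np.float64(0.00016100234803586972), np.float64(0.00016100234803596597)])
```

```bash
python3 -c "
from h import *
S=lambda u:((u[0]-400)/2+120-.25,u[1]/2+220-.25)
c=vision.get_calibration('side')
for uv,y in [((582,153),.347),((590,153),.340),((574,148),.354),((628,110),.265),((636,107),.265)]:
    p,d=ray('side',S(uv),c);print(uv,(p+d*(y-p[1])/d[1]).round(4))
for P in([.4266,.340,.14],[.4266,.354,.15],[.4266,.272,.15]): q=proj('side',P,c);print((q[0]+.25-120)*2+400,(q[1]+.25-220)*2)
im=vision.get_image('side')[225:325,150:270]
cv2.imwrite('pics/m3.png',cv2.convertScaleAbs(cv2.resize(im,None,fx=6,fy=6,interpolation=cv2.INTER_CUBIC)[:,:,::-1],alpha=2.5))"
```

```text
(582, 153) [0.4273 0.347  0.1887]
(590, 153) [0.4229 0.34   0.1846]
(574, 148) [0.4306 0.354  0.2007]
(628, 110) [0.4284 0.265  0.1791]
(636, 107) [0.4171 0.265  0.1892]
591.0843531641912 180.8284473930105
582.0887686591926 183.30851751903424
627.4875859958343 133.54239229056964
```

View pics/m3.png

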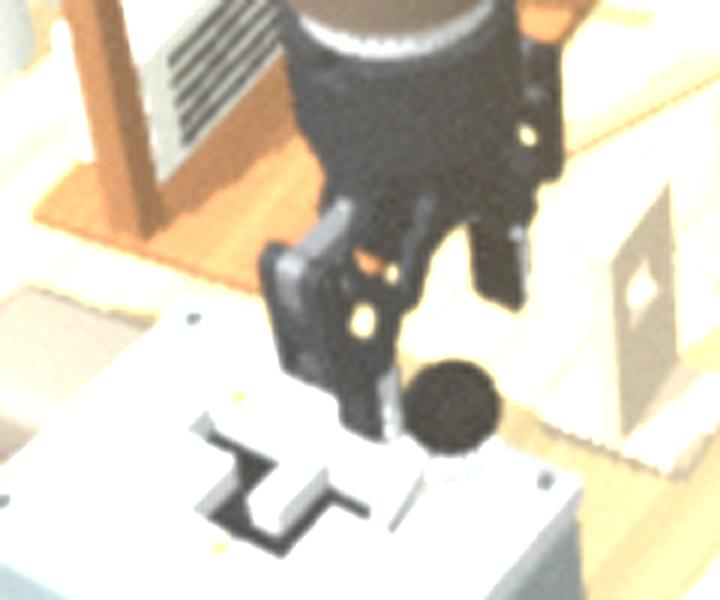

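Measured against the ball (0.4276, 0.3014, 0.1585), the fingertips in the side picture stand about 35 mm higher than the reported TCP. They closed over the ball's top, with 2-3 N upward, which fits. I'll go lower and stay above the plate even if the reading is right.

Request:
jog_arm([
  {"gripper":0.6,"travel":[-1,-5,8],"dr":[0,0,0]},
  {"gripper":0.6,"travel":[-1,-5,16],"dr":[0,0,0]},
  {"gripper":0.6,"travel":[-1,-5,24],"dr":[0,0,0]},
  {"gripper":0.6,"travel":[-1,-5,30],"dr":[0,0,0]},
  {"gripper":0.6,"travel":[-1,-5,30],"dr":[0,0,0]},
])

```text
time: 6.45
position: [0.4267, 0.3007, 0.1087]
tool_rot: [-0.001, 0.0, 1.0, -0.001]
contact_force: [-0.4, 0.4, -0.4]
finger_gap: 0.799
grasp_force: 0.0
```

Request:
jog_arm([
  {"gripper":-1,"travel":[0,0,0],"dr":[0,0,0]},
  {"gripper":-1,"travel":[0,0,0],"dr":[0,0,0]},
  {"gripper":-1,"travel":[0,0,0],"dr":[0,0,0]},
  {"gripper":-1,"travel":[0,0,0],"dr":[0,0,0]},
  {"gripper":-1,"travel":[0,0,0],"dr":[0,0,0]},
])

```text
time: 6.95
position: [0.4277, 0.3017, 0.1109]
tool_rot: [0.0, 0.0, 1.0, 0.0]
contact_force: [-1.5, 0.5, 4.5]
finger_gap: 0.39
grasp_force: 59.3
```

Request:
jog_arm([
  {"gripper":0.2,"travel":[0,0,0],"dr":[0,0,0]},
  {"gripper":0.2,"travel":[0,0,0],"dr":[0,0,0]},
  {"gripper":0.2,"travel":[0,0,7],"dr":[0,0,0]},
  {"gripper":0.2,"travel":[0,0,7],"dr":[0,0,0]},
  {"gripper":-1,"travel":[0,0,7],"dr":[0,0,0]},
])

```text
time: 7.45
position: [0.4272, 0.301, 0.1026]
tool_rot: [-0.001, 0.0, 1.0, -0.0]
contact_force: [-0.1, -0.6, 0.1]
finger_gap: 0.443
grasp_force: 0.0
```

Request:
jog_arm([
  {"gripper":-1,"travel":[0,0,0],"dr":[0,0,0]},
  {"gripper":-1,"travel":[0,0,0],"dr":[0,0,0]},
  {"gripper":-1,"travel":[0,0,0],"dr":[0,0,0]},
  {"gripper":-1,"travel":[0,0,0],"dr":[0,0,0]},
  {"gripper":-1,"travel":[0,0,0],"dr":[0,0,0]},
])

```text
time: 7.95
position: [0.4275, 0.3013, 0.1032]
tool_rot: [-0.0, 0.0, 1.0, -0.0]
contact_force: [-1.0, -0.4, 0.5]
finger_gap: 0.395
grasp_force: 59.5
```

```bash
python3 -c "
from h import *
rel(.4636,.3018,.12,90)
s=robot.observe();print(s['q'].tolist(),s['tau'].round(2))
im=vision.get_image('side')[225:325,150:270]
cv2.imwrite('pics/m4.png',cv2.convertScaleAbs(cv2.resize(im,None,fx=6,fy=6,interpolation=cv2.INTER_CUBIC)[:,:,::-1],alpha=2.5))"
```

```text
t 8.0 pos [0.4275 0.3013 0.1032] yaw 89.97 q [ 0.61  0.34 -0.1   1.12  0.    0.61] F [-1.  -0.4  0.5] gap 0.395 gf 59.5
  travel [-36.1   0.5 -16.8] dr [-0.   -0.01 -0.03]
[0.6139362081470371, 0.34448722197249615, -0.10211019423376395, 1.1243327409952049, 1.3114877739873609e-05, 0.6145128111254204] [ -0.24 -40.62  23.8   -0.15  -0.09  -0.  ]
```

View pics/m4.png

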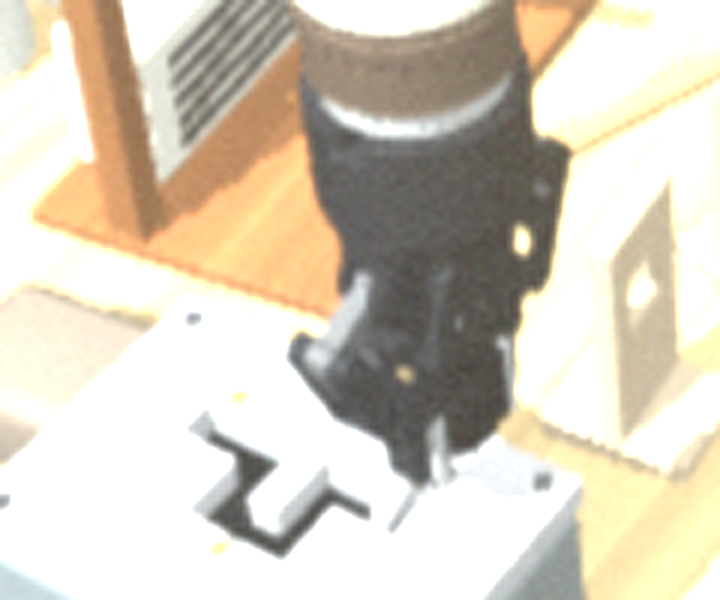

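Request:
jog_arm([
  {"gripper":-1,"travel":[-9,0,-4],"dr":[0,0,0]},
  {"gripper":-1,"travel":[-18,0,-7],"dr":[0,0,0]},
  {"gripper":-1,"travel":[-27,0.5,-9.5],"dr":[0,0,0]},
  {"gripper":-1,"travel":[-36,1,-11.5],"dr":[0,0,0]},
  {"gripper":-1,"travel":[-36,1,-11.5],"dr":[0,0,0]},
])

```text
time: 8.5
position: [0.4654, 0.3021, 0.115]
tool_rot: [0.001, 0.001, 1.0, -0.0]
contact_force: [-2.0, -1.6, -0.4]
finger_gap: 0.394
grasp_force: 60.2
```

```bash
python3 -c "
from h import *
p,d=ray('side',(221.3,305));print('tip',[(p+d*(y-p[1])/d[1]).round(4) for y in (.32,.33)])
k=knob(-.175,.175);rel(k[0],k[1],k[2]-.055,90)"
```

```text
tip [array([0.4259, 0.32  , 0.1371]), array([0.417 , 0.33  , 0.1518])]
t 8.5 pos [0.4654 0.3021 0.115 ] yaw 89.89 q [ 0.58  0.39  0.    1.18 -0.    0.58] F [-2.  -1.6 -0.4] gap 0.394 gf 60.2
  travel [ 1.5 57.9 -0. ] dr [-0.01  0.08 -0.11]
```

Request:
jog_arm([
  {"gripper":-1,"travel":[1,15,-2],"dr":[0,0,0]},
  {"gripper":-1,"travel":[1,30,-2.5],"dr":[0,0,0]},
  {"gripper":-1,"travel":[1,44,-2],"dr":[0,0,0]},
  {"gripper":-1,"travel":[1,57,0],"dr":[0,0,0]},
  {"gripper":-1,"travel":[1,57,0],"dr":[0,0,0]},
])

```text
time: 9.0
position: [0.4647, 0.3606, 0.117]
tool_rot: [0.003, 0.0, 1.0, 0.001]
contact_force: [-1.4, -1.1, 7.7]
finger_gap: 0.391
grasp_force: 60.9
```

```bash
python3 -c "
from h import *
k=knob(0,.175);rel(k[0],k[1],k[2]-.055,90)"
```

```text
t 9.0 pos [0.4647 0.3606 0.117 ] yaw 89.99 q [ 0.66  0.45  0.1   1.21 -0.    0.66] F [-1.4 -1.1  7.7] gap 0.391 gf 60.9
  travel [-27.5  -0.9  -0.3] dr [ 0.07  0.32 -0.01]
```

Request:
jog_arm([
  {"gripper":-1,"travel":[-10,-1,-2],"dr":[0,0,0]},
  {"gripper":-1,"travel":[-20,-1,-2.5],"dr":[0,0,0]},
  {"gripper":-1,"travel":[-28,-1,-3],"dr":[0,0,0]},
  {"gripper":-1,"travel":[-28,-1,-3],"dr":[0,0,0]},
  {"gripper":-1,"travel":[-28,-1,-3],"dr":[0,0,0]},
])

```text
time: 9.5
position: [0.4925, 0.36, 0.1194]
tool_rot: [0.002, 0.0, 1.0, 0.002]
contact_force: [-2.1, 2.2, 5.1]
finger_gap: 0.392
grasp_force: 61.7
```

Request:
jog_arm([
  {"gripper":0.3,"travel":[0,0,0],"dr":[0,0,0]},
  {"gripper":0.3,"travel":[0,0,0],"dr":[0,0,0]},
  {"gripper":0.3,"travel":[0,0,0],"dr":[0,0,0]},
  {"gripper":0.3,"travel":[0,0,-50],"dr":[0,0,0]},
  {"gripper":0.3,"travel":[0,0,-100],"dr":[0,0,0]},
])

```text
time: 10.0
position: [0.4893, 0.3569, 0.2161]
tool_rot: [-0.002, 0.0, 1.0, -0.002]
contact_force: [1.9, 1.6, 0.4]
finger_gap: 0.649
grasp_force: 0.0
```

Request:
jog_arm([
  {"gripper":0.3,"travel":[0,0,-120],"dr":[0,0,43]},
  {"gripper":0.3,"travel":[0,0,-120],"dr":[0,0,43]},
  {"gripper":0.3,"travel":[0,0,-120],"dr":[0,0,43]},
  {"gripper":0.3,"travel":[0,0,-120],"dr":[0,0,43]},
  {"gripper":0.3,"travel":[0,0,-120],"dr":[0,0,43]},
])

```text
time: 10.5
position: [0.4914, 0.3584, 0.3388]
tool_rot: [0.001, 0.37, 0.929, 0.001]
contact_force: [-0.2, 0.4, -0.3]
finger_gap: 0.65
grasp_force: 0.0
```

Request:
jog_arm([
  {"gripper":0.3,"travel":[0,0,0],"dr":[0,0,40]},
  {"gripper":0.3,"travel":[0,0,0],"dr":[0,0,40]},
  {"gripper":0.3,"travel":[0,0,0],"dr":[0,0,40]},
  {"gripper":0.3,"travel":[0,0,0],"dr":[0,0,40]},
  {"gripper":0.3,"travel":[0,0,0],"dr":[0,0,40]},
])

```text
time: 11.0
position: [0.4909, 0.3581, 0.3374]
tool_rot: [0.0, 0.665, 0.747, -0.0]
contact_force: [-0.5, -0.3, 0.2]
finger_gap: 0.65
grasp_force: 0.0
```

```bash
python3 -c "
from h import *
rel(.4,.05,.33,6)
a=vision.get_image('top');cv2.imwrite('pics/top1.png',a[:,:,::-1]);b=vision.get_image('side');cv2.imwrite('pics/side1.png',b[:,:,::-1])
a=a[140:250,118:238];b=b[230:360,140:270]
o=np.hstack([cv2.resize(a,(400,367),interpolation=2),cv2.resize(b,(367,367),interpolation=2)])
cv2.imwrite('pics/m5.png',cv2.convertScaleAbs(o[:,:,::-1],alpha=1.6))"
```

```text
t 11.0 pos [0.4909 0.3581 0.3374] yaw 6.69 q [ 0.63  0.48  0.72  1.81 -0.    2.08] F [-0.5 -0.3  0.2] gap 0.65 gf 0.0
  travel [-295.4 -126.2    7.6] dr [0.   0.04 0.69]
```

View pics/m5.png

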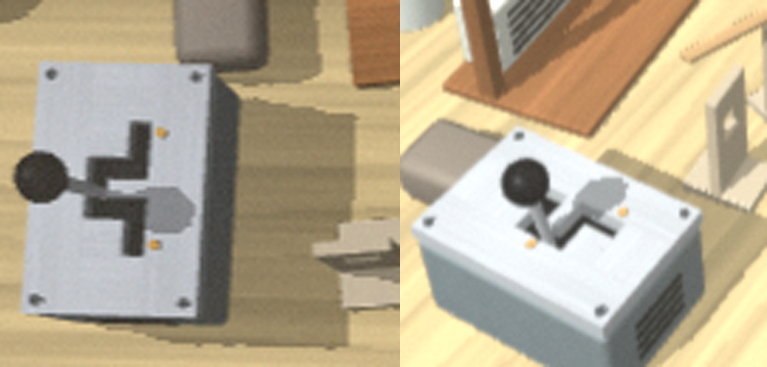

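The top and side views both show the lever in the notch beside the middle stud, with the knob left of the gate's middle. Next I'll verify the knob numerically and check that the tiles haven't been disturbed.

```bash
cat >> h.py <<'E'
tiles=[(.4507,.1479,6.2),(.4494,.0404,-23),(.4733,-.0463,19.8),(.4467,-.1484,-6)]
def corners(t,sx=.035,sy=.028,z=.01):
    a=np.radians(t[2]);return [np.array([t[0]+np.cos(a)*u-np.sin(a)*v,t[1]+np.sin(a)*u+np.cos(a)*v,z]) for u,v in((sx,sy),(sx,-sy),(-sx,-sy),(-sx,sy))]
def moved(n="top",ref="pics/top0.png"):
    a=cv2.imread(ref)[:,:,::-1].astype(int);im=vision.get_image(n);b=im.astype(int)
    for i,t in enumerate(tiles):
        m=np.zeros(a.shape[:2],'uint8');pts=[proj(n,p) for p in corners(t)+corners(t,.005,.028,.12)]
        cv2.fillConvexPoly(m,cv2.convexHull(np.int32(np.round(pts))),1)
        print(n,"tile",i,"diff",np.abs(a-b).max(2)[m>0].mean().round(1))
    return im
E
python3 -c "
from h import *
k=two(ray('top',(118+40*.3-.3,140+177*.2997-.3)),ray('side',(140+(524-400)*.354-.3,230+182*.354-.3)));print(k)
moved();moved('side','pics/side0.png')
rel(.4507,.1479,.20,6.5)"
```

```text
(array([0.48970476, 0.36019442, 0.17328401]), [np.float64(0.00047579850079322827), np.float64(0.0004757985007935307)])
top tile 0 diff 6.8
top tile 1 diff 9.6
top tile 2 diff 7.9
top tile 3 diff 14.8
side tile 0 diff 12.5
side tile 1 diff 10.6
side tile 2 diff 11.1
side tile 3 diff 13.3
t 11.2 pos [0.4907 0.3582 0.3375] yaw 7.1 q [ 0.63  0.48  0.72  1.81 -0.    2.08] F [-0.5  0.5  0.5] gap 0.649 gf 0.0
  travel [-203.7  -65.7  137.6] dr [-0.01  0.02  0.6 ]
```

Request:
jog_arm([
  {"gripper":0.3,"travel":[-204,-66,60],"dr":[0,0,0.6]},
  {"gripper":0.3,"travel":[-204,-66,60],"dr":[0,0,0.6]},
  {"gripper":0.3,"travel":[-204,-66,60],"dr":[0,0,0.6]},
  {"gripper":0.3,"travel":[-204,-66,60],"dr":[0,0,0.6]},
  {"gripper":0.3,"travel":[-204,-66,60],"dr":[0,0,0.6]},
])

```text
time: 11.7
position: [0.448, 0.1443, 0.2768]
tool_rot: [-0.0, 0.667, 0.745, -0.001]
contact_force: [0.5, 0.3, 0.6]
finger_gap: 0.649
grasp_force: 0.0
```

Request:
jog_arm([
  {"gripper":0.3,"travel":[0,0,50],"dr":[0,0,0]},
  {"gripper":0.3,"travel":[0,0,78],"dr":[0,0,0]},
  {"gripper":0.3,"travel":[0,0,78],"dr":[0,0,0]},
  {"gripper":0.3,"travel":[0,0,78],"dr":[0,0,0]},
  {"gripper":0.3,"travel":[0,0,78],"dr":[0,0,0]},
])

```text
time: 12.2
position: [0.4514, 0.1484, 0.2017]
tool_rot: [0.001, 0.666, 0.746, 0.002]
contact_force: [0.1, 1.2, 0.8]
finger_gap: 0.648
grasp_force: 0.0
```

```bash
python3 -c "
from h import *
rel(.4507,.1479,.061,6.5)
c=vision.get_calibration('wrist');im=vision.get_image('wrist');im=np.ascontiguousarray(im)
for t in tiles:
    q=np.int32([np.round(proj('wrist',p,c)) for p in corners(t)]);cv2.polylines(im,[q],True,(255,0,0))
    q=np.int32([np.round(proj('wrist',p,c)) for p in corners(t,.005,.028,.12)]);cv2.polylines(im,[q],True,(0,0,255))
cv2.imwrite('pics/w2.png',cv2.convertScaleAbs(im[:,:,::-1],alpha=1.4))"
```

```text
t 12.2 pos [0.4514 0.1484 0.2017] yaw 6.45 q [ 0.32  0.19 -0.05  1.33 -0.    1.78] F [0.1 1.2 0.8] gap 0.648 gf 0.0
  travel [ -0.5  -1.2 140.7] dr [ 0.2  -0.04 -0.05]
```

View pics/w2.png

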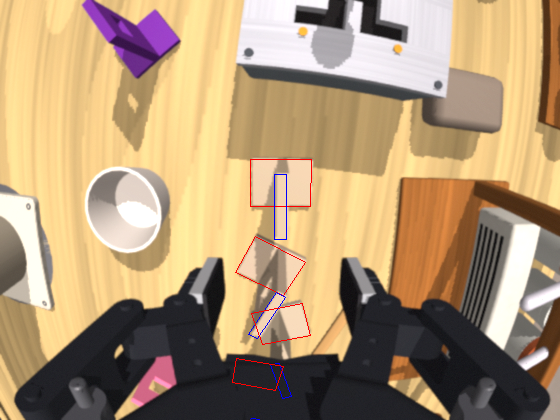

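The wrist view shows tile 0's foot outlined at (250-312,159-206) and its plate at (281,207), both matching my projections. The console shows the lever notch. Descending to grip it.

Request:
jog_arm([
  {"gripper":0.3,"travel":[0,-1,50],"dr":[0,0,0]},
  {"gripper":0.3,"travel":[0,-1,90],"dr":[0,0,0]},
  {"gripper":0.3,"travel":[0,-1,120],"dr":[0,0,0]},
  {"gripper":0.3,"travel":[0,-1,140],"dr":[0,0,0]},
  {"gripper":0.3,"travel":[0,-1,140],"dr":[0,0,0]},
])

```text
time: 12.75
position: [0.4478, 0.1475, 0.0583]
tool_rot: [-0.001, 0.666, 0.746, -0.002]
contact_force: [0.0, 0.0, -0.5]
finger_gap: 0.649
grasp_force: 0.0
```

Request:
jog_arm([
  {"gripper":-1,"travel":[0,0,0],"dr":[0,0,0]},
  {"gripper":-1,"travel":[0,0,0],"dr":[0,0,0]},
  {"gripper":-1,"travel":[0,0,0],"dr":[0,0,0]},
  {"gripper":-1,"travel":[0,0,0],"dr":[0,0,0]},
  {"gripper":-1,"travel":[0,0,0],"dr":[0,0,0]},
])

```text
time: 13.25
position: [0.4507, 0.1482, 0.0613]
tool_rot: [0.001, 0.667, 0.745, 0.002]
contact_force: [2.5, -0.9, 6.8]
finger_gap: 0.105
grasp_force: 61.5
```

```bash
python3 -c "
from h import *
rel(.4507,.1479,.061,6.5)
im=vision.get_image('side');P=proj('side',[.45,.148,.1]);print(P)
x,y=np.int32(P);b=im[y-60:y+60,x-70:x+70];w=vision.get_image('wrist')[100:340,140:420]
o=np.hstack([cv2.resize(b,(420,360),interpolation=2),cv2.resize(w,(380,326),interpolation=2)[:, :, :] if 0 else cv2.resize(w,(380,360),interpolation=2)])
cv2.imwrite('pics/m6.png',cv2.convertScaleAbs(o[:,:,::-1],alpha=2));print(x,y)"
```

```text
t 13.2 pos [0.4507 0.1482 0.0613] yaw 6.39 q [ 0.32  0.29 -0.3   0.98  0.    1.78] F [ 2.5 -0.9  6.8] gap 0.105 gf 61.5
  travel [-0.3  0.   0.3] dr [ 0.22 -0.05 -0.11]
[256.07551902 265.54948402]
256 265
```

View pics/m6.png

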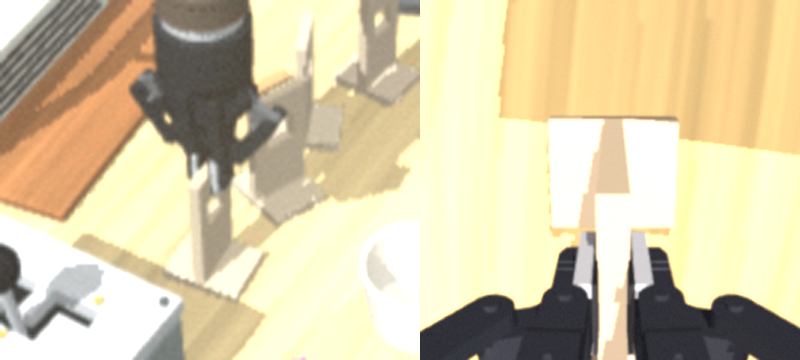

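The side and wrist views show tile 0's plate held squarely at its top, fingertips just above the hole. I'll lift it and carry it in front of peg 1 (the leftmost).

Request:
jog_arm([
  {"gripper":-1,"travel":[0,0,-40],"dr":[0,0,0]},
  {"gripper":-1,"travel":[0,0,-80],"dr":[0,0,0]},
  {"gripper":-1,"travel":[0,0,-120],"dr":[0,0,0]},
  {"gripper":-1,"travel":[0,0,-143],"dr":[0,0,0]},
  {"gripper":-1,"travel":[0,0,-143],"dr":[0,0,0]},
])

```text
time: 13.85
position: [0.451, 0.1483, 0.2062]
tool_rot: [0.002, 0.667, 0.745, 0.003]
contact_force: [0.4, 0.2, -2.4]
finger_gap: 0.102
grasp_force: 60.3
```

Request:
jog_arm([
  {"gripper":-1,"travel":[-12,38,0],"dr":[0,0,0]},
  {"gripper":-1,"travel":[-24,76,0],"dr":[0,0,0]},
  {"gripper":-1,"travel":[-36,114,0],"dr":[0,0,0]},
  {"gripper":-1,"travel":[-44,138,0],"dr":[0,0,0]},
  {"gripper":-1,"travel":[-44,138,0],"dr":[0,0,0]},
])

```text
time: 14.35
position: [0.5925, 0.118, 0.1988]
tool_rot: [-0.001, 0.667, 0.745, -0.002]
contact_force: [-0.6, -0.9, -2.7]
finger_gap: 0.1
grasp_force: 60.3
```

```bash
cat >> h.py <<'E'
pegs=np.array([[.6676,.1283],[.6756,.0547],[.6850,-.0204],[.6937,-.0946]])
ryaw=6.5
def at(i,s): # point s (m) along rack x from peg middle
    a=np.radians(ryaw); return pegs[i]+s*np.array([np.cos(a),np.sin(a)])
E
python3 -c "
from h import *
rel(*at(0,-.075),.2045,6.5)
rel(*at(0,-.005),.1975,6.5)
print([proj('side',[*at(0,-.0695),z]) for z in(.203,.222)])
im=vision.get_image('side');x,y=np.int32(proj('side',[*at(0,-.06),.21]));b=im[y-50:y+60,x-90:x+90];print(x,y)
cv2.imwrite('pics/m7.png',cv2.convertScaleAbs(cv2.resize(b,None,fx=4.4,fy=4.4,interpolation=2)[:,:,::-1],alpha=1.8))"
```

```text
t 14.3 pos [0.5925 0.118  0.1988] yaw 6.27 q [ 0.2   0.46  0.32  1.44 -0.    1.66] F [-0.6 -0.9 -2.7] gap 0.1 gf 60.3
  travel [ 1.7  0.8 -5.7] dr [-0.23  0.05 -0.23]
t 14.3 pos [0.5925 0.118  0.1988] yaw 6.27 q [ 0.2   0.46  0.32  1.44 -0.    1.66] F [-0.6 -0.9 -2.7] gap 0.1 gf 60.3
  travel [ 2.  70.8  1. ] dr [-0.23  0.05 -0.23]
[array([210.48018487, 208.20920023]), array([209.72312358, 202.04127102])]
206 205
```

View pics/m7.png

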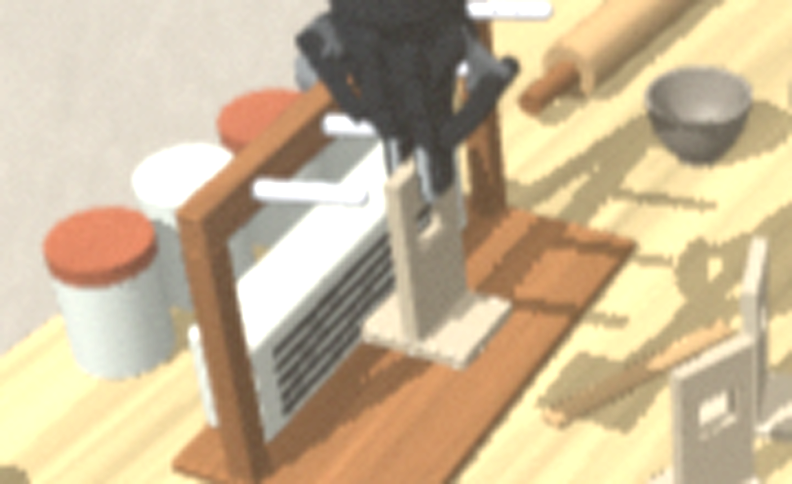

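The side view shows tile 0 hanging from the gripper in front of the left peg. The hole is at crop (430,218) and the peg tip at (365,195), as predicted. Settling, then inserting.

Request:
jog_arm([
  {"gripper":-1,"travel":[1,0,0],"dr":[0,0,0]},
  {"gripper":-1,"travel":[1,0,0],"dr":[0,0,0]},
  {"gripper":-1,"travel":[1,0,0],"dr":[0,0,0]},
])

```text
time: 14.7
position: [0.5899, 0.1207, 0.2029]
tool_rot: [-0.0, 0.666, 0.746, -0.0]
contact_force: [0.1, 0.3, -1.3]
finger_gap: 0.102
grasp_force: 60.3
```

```bash
python3 -c "
from h import *
rel(*at(0,-.005),.1975,6.5)"
```

```text
t 14.7 pos [0.5899 0.1207 0.2029] yaw 6.44 q [0.2  0.45 0.32 1.44 0.   1.66] F [ 0.1  0.3 -1.3] gap 0.102 gf 60.3
  travel [-1.2 73.1  5.4] dr [-0.02 -0.   -0.06]
```

Request:
jog_arm([
  {"gripper":-1,"travel":[-1,16,-1],"dr":[0,0,0]},
  {"gripper":-1,"travel":[-1,32,-1],"dr":[0,0,0]},
  {"gripper":-1,"travel":[-1,46,1],"dr":[0,0,0]},
  {"gripper":-1,"travel":[-1,60,3],"dr":[0,0,0]},
  {"gripper":-1,"travel":[-1,72,5],"dr":[0,0,0]},
])

```text
time: 15.2
position: [0.6627, 0.1278, 0.1981]
tool_rot: [0.0, 0.666, 0.746, 0.0]
contact_force: [0.2, -1.1, -2.1]
finger_gap: 0.104
grasp_force: 60.3
```

Request:
jog_arm([
  {"gripper":-1,"travel":[0,0,3],"dr":[0,0,0]},
  {"gripper":-1,"travel":[0,0,6],"dr":[0,0,0]},
  {"gripper":-1,"travel":[0,0,8],"dr":[0,0,0]},
  {"gripper":-1,"travel":[0,0,8],"dr":[0,0,0]},
])

```text
time: 15.6
position: [0.6619, 0.1275, 0.1907]
tool_rot: [0.0, 0.666, 0.746, 0.0]
contact_force: [-1.0, 0.5, 1.2]
finger_gap: 0.101
grasp_force: 60.8
```

```bash
python3 -c "
from h import *
rel(*at(0,-.005),.189,6.5)
print(robot.observe()['wrist_torque'].round(2))"
```

```text
t 15.6 pos [0.6619 0.1275 0.1907] yaw 6.41 q [0.19 0.61 0.55 1.51 0.   1.65] F [-1.   0.5  1.2] gap 0.101 gf 60.8
  travel [0.1 0.8 1.7] dr [ 0.04 -0.02 -0.09]
[ 0.04  0.26 -0.  ]
```

Force Fz changed from -2 N to +1.2 N, so the peg now carries the tile. Releasing part-way and lifting clear.

Request:
jog_arm([
  {"gripper":-0.3,"travel":[0,0,0],"dr":[0,0,0]},
  {"gripper":-0.3,"travel":[0,0,0],"dr":[0,0,0]},
  {"gripper":-0.3,"travel":[0,0,0],"dr":[0,0,0]},
  {"gripper":-0.3,"travel":[0,0,0],"dr":[0,0,0]},
])

```text
time: 16.0
position: [0.6625, 0.1273, 0.1898]
tool_rot: [0.0, 0.667, 0.745, 0.0]
contact_force: [0.7, -0.1, -0.1]
finger_gap: 0.351
grasp_force: 0.2
```

Request:
jog_arm([
  {"gripper":-0.3,"travel":[0,0,-25],"dr":[0,0,0]},
  {"gripper":-0.3,"travel":[0,0,-60],"dr":[0,0,0]},
  {"gripper":-0.3,"travel":[0,0,-90],"dr":[0,0,0]},
  {"gripper":-0.3,"travel":[0,-40,-90],"dr":[0,0,0]},
  {"gripper":-0.3,"travel":[0,-80,-90],"dr":[0,0,0]},
])

```text
time: 16.5
position: [0.5853, 0.1188, 0.2794]
tool_rot: [0.001, 0.667, 0.745, 0.001]
contact_force: [0.9, 0.1, 0.8]
finger_gap: 0.351
grasp_force: 0.0
```

```bash
python3 -c "
from h import *
im=moved('side','pics/side0.png');cv2.imwrite('pics/s2.png',im[:,:,::-1])
t=tiles[1];rel(t[0],t[1],.20,t[2])
im=vision.get_image('side');b=im[140:350,130:360]
w=vision.get_image('wrist')
cv2.imwrite('pics/m8.png',cv2.convertScaleAbs(np.hstack([cv2.resize(b,(410,374),interpolation=2),cv2.resize(w,(390,292))[:].copy() if 0 else cv2.resize(w,(390,374))])[:,:,::-1],alpha=1.8))"
```

```text
side tile 0 diff 39.2
side tile 1 diff 8.8
side tile 2 diff 5.7
side tile 3 diff 6.3
t 16.6 pos [0.5732 0.117  0.2771] yaw 6.41 q [0.2  0.42 0.46 1.63 0.   1.66] F [-2.5 -0.7 -4.1] gap 0.353 gf 0.0
  travel [ -62.2 -130.5   78.9] dr [-0.74  0.24 29.41]
```

View pics/m8.png

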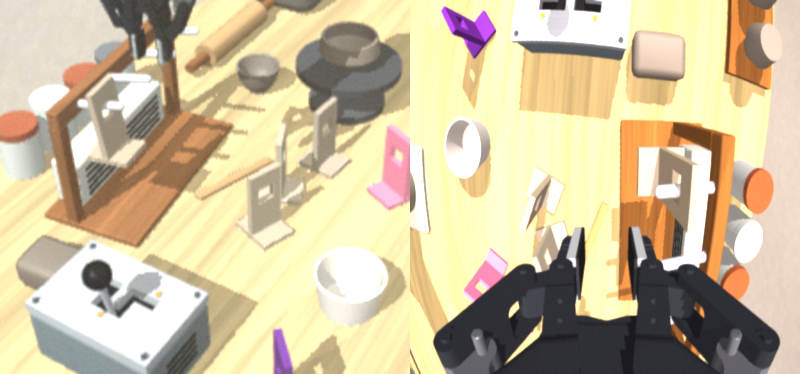

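The left peg carries tile 0: the peg runs through its hole at side crop (110,110). The lever is still in the notch, and tiles 1-3 are unchanged. No pictures are left to view, so I'll work from numbers now. Next is tile 1.

Request:
jog_arm([
  {"gripper":0.3,"travel":[-16,-33,10],"dr":[0,0,8]},
  {"gripper":0.3,"travel":[-32,-66,30],"dr":[0,0,16]},
  {"gripper":0.3,"travel":[-48,-100,60],"dr":[0,0,24]},
  {"gripper":0.3,"travel":[-62,-130,79],"dr":[0,0,29.4]},
  {"gripper":0.3,"travel":[-62,-130,79],"dr":[0,0,29.4]},
])

```text
time: 17.15
position: [0.4538, 0.0403, 0.1967]
tool_rot: [-0.003, 0.835, 0.551, -0.005]
contact_force: [-0.1, 0.0, -0.1]
finger_gap: 0.65
grasp_force: 0.0
```

Request:
jog_arm([
  {"gripper":0.3,"travel":[0,0,0],"dr":[0,0,0]},
  {"gripper":0.3,"travel":[0,0,0],"dr":[0,0,0]},
])

```text
time: 17.35
position: [0.4636, 0.0427, 0.2023]
tool_rot: [0.001, 0.834, 0.552, 0.002]
contact_force: [0.2, 0.5, 0.4]
finger_gap: 0.649
grasp_force: 0.0
```

```bash
cat >> h.py <<'E'
def edge(i):
    """wrist view: shift of the foot/plate mask of tile i against its projection"""
    c=vision.get_calibration('wrist');im=vision.get_image('wrist');hsv=cv2.cvtColor(im,cv2.COLOR_RGB2HSV)
    m=np.zeros(im.shape[:2],'uint8');t=tiles[i]
    for q in (corners(t),corners(t,.005,.028,.12)): cv2.fillConvexPoly(m,cv2.convexHull(np.int32([np.round(proj('wrist',p,c)) for p in q])),1)
    ring=cv2.dilate(m,np.ones((9,9)))-cv2.dilate(m,np.ones((3,3)))
    f=lambda k:np.median(hsv[k>0],0).tolist()
    print("inside hsv",f(m),"ring",f(ring)); return im,hsv,m,c
E
python3 -c "
from h import *
t=tiles[1];rel(t[0],t[1],.061,t[2])
edge(1)"
```

```text
t 17.4 pos [0.4636 0.0427 0.2023] yaw -22.98 q [ 0.09  0.17 -0.07  1.33  0.    2.06] F [0.2 0.5 0.4] gap 0.649 gf 0.0
  travel [ -7.9 -12.7 141.2] dr [ 0.22 -0.13  0.02]
inside hsv [15.0, 66.0, 168.0] ring [19.0, 112.0, 172.0]
```

```bash
cat >> h.py <<'E'
def check(i):
    im,hsv,m,c=edge(i)
    s=((hsv[:,:,1]<92)&(hsv[:,:,0]<25)&(hsv[:,:,2]>60)).astype('uint8')
    n,l,st,ce=cv2.connectedComponentsWithStats(s)
    k=np.bincount(l[(m>0)&(s>0)],minlength=n);k[0]=0;k=k.argmax();b=l==k
    ys,xs=np.where(m>0);print("IoU",(b&(m>0)).sum()/(b|(m>0)).sum(),"pred c",xs.mean().round(1),ys.mean().round(1),"seen c",ce[k].round(1),"box",st[k],"pred box",xs.min(),ys.min(),xs.max()-xs.min()+1,ys.max()-ys.min()+1)
E
python3 -c "
from h import *
check(1)"
```

```text
inside hsv [15.0, 66.0, 168.0] ring [19.0, 112.0, 172.0]
IoU 0.8557639271924986 pred c 269.4 195.0 seen c [270.5 192.5] box [ 240  163   62   83 3345] pred box 239 166 62 83
```

Request:
jog_arm([
  {"gripper":0.3,"travel":[-6,-13,45],"dr":[0,0,0]},
  {"gripper":0.3,"travel":[-6,-13,90],"dr":[0,0,0]},
  {"gripper":0.3,"travel":[-6,-13,120],"dr":[0,0,0]},
  {"gripper":0.3,"travel":[-6,-13,141],"dr":[0,0,0]},
  {"gripper":0.3,"travel":[-6,-13,141],"dr":[0,0,0]},
])

```text
time: 17.95
position: [0.4452, 0.0421, 0.0574]
tool_rot: [-0.001, 0.834, 0.552, -0.002]
contact_force: [-0.9, 0.9, -0.4]
finger_gap: 0.649
grasp_force: 0.0
```

Request:
jog_arm([
  {"gripper":-1,"travel":[0,0,0],"dr":[0,0,0]},
  {"gripper":-1,"travel":[0,0,0],"dr":[0,0,0]},
  {"gripper":-1,"travel":[0,0,0],"dr":[0,0,0]},
  {"gripper":-1,"travel":[0,0,0],"dr":[0,0,0]},
  {"gripper":-1,"travel":[0,0,0],"dr":[0,0,0]},
])

```text
time: 18.45
position: [0.4481, 0.0419, 0.0611]
tool_rot: [0.001, 0.834, 0.552, 0.002]
contact_force: [1.4, -0.6, 5.1]
finger_gap: 0.102
grasp_force: 61.2
```

Request:
jog_arm([
  {"gripper":-1,"travel":[0,0,-40],"dr":[0,0,0]},
  {"gripper":-1,"travel":[0,0,-80],"dr":[0,0,0]},
  {"gripper":-1,"travel":[0,0,-120],"dr":[0,0,-3]},
  {"gripper":-1,"travel":[0,0,-143],"dr":[0,0,-9]},
  {"gripper":-1,"travel":[0,0,-143],"dr":[0,0,-15]},
])

```text
time: 18.95
position: [0.4486, 0.0421, 0.2066]
tool_rot: [0.002, 0.753, 0.658, 0.003]
contact_force: [0.6, -0.1, -2.5]
finger_gap: 0.103
grasp_force: 60.3
```

```bash
python3 -c "
from h import *
rel(*at(1,-.077),.204,6.5)"
```

```text
t 18.9 pos [0.4486 0.0421 0.2066] yaw -7.76 q [ 0.09  0.13 -0.1   1.33  0.    1.8 ] F [ 0.6 -0.1 -2.5] gap 0.103 gf 60.3
  travel [ 24.1 148.6   3.7] dr [  0.41  -0.05 -14.26]
```

Request:
jog_arm([
  {"gripper":-1,"travel":[6,37,0],"dr":[0,0,-5]},
  {"gripper":-1,"travel":[12,74,0],"dr":[0,0,-10]},
  {"gripper":-1,"travel":[18,111,0],"dr":[0,0,-14.3]},
  {"gripper":-1,"travel":[24,148,0],"dr":[0,0,-14.3]},
  {"gripper":-1,"travel":[24,148,0],"dr":[0,0,-14.3]},
])

```text
time: 19.45
position: [0.5994, 0.045, 0.1994]
tool_rot: [-0.001, 0.667, 0.745, -0.001]
contact_force: [-1.1, -0.4, -1.1]
finger_gap: 0.103
grasp_force: 60.3
```

Request:
jog_arm([
  {"gripper":-1,"travel":[0,0,0],"dr":[0,0,0]},
  {"gripper":-1,"travel":[0,0,0],"dr":[0,0,0]},
  {"gripper":-1,"travel":[0,0,0],"dr":[0,0,0]},
])

```text
time: 19.75
position: [0.5952, 0.045, 0.2033]
tool_rot: [-0.0, 0.667, 0.745, -0.0]
contact_force: [0.2, 0.7, -1.9]
finger_gap: 0.103
grasp_force: 60.3
```

```bash
python3 -c "
from h import *
rel(*at(1,-.005),.1975,6.5)"
```

```text
t 19.8 pos [0.5952 0.045  0.2033] yaw 6.3 q [0.08 0.44 0.3  1.44 0.   1.54] F [ 0.2  0.7 -1.9] gap 0.103 gf 60.3
  travel [ 0.8 75.9  5.8] dr [-0.  -0.  -0.2]
```

Request:
jog_arm([
  {"gripper":-1,"travel":[1,17,-1],"dr":[0,0,0]},
  {"gripper":-1,"travel":[1,33,-1],"dr":[0,0,0]},
  {"gripper":-1,"travel":[1,48,1],"dr":[0,0,0]},
  {"gripper":-1,"travel":[1,62,3],"dr":[0,0,0]},
  {"gripper":-1,"travel":[1,75,5],"dr":[0,0,0]},
])

```text
time: 20.25
position: [0.6707, 0.0544, 0.1988]
tool_rot: [0.0, 0.667, 0.745, 0.0]
contact_force: [-0.8, -0.0, -1.5]
finger_gap: 0.101
grasp_force: 60.3
```

Request:
jog_arm([
  {"gripper":-1,"travel":[0,0,3],"dr":[0,0,0]},
  {"gripper":-1,"travel":[0,0,6],"dr":[0,0,0]},
  {"gripper":-1,"travel":[0,0,8],"dr":[0,0,0]},
  {"gripper":-1,"travel":[0,0,8],"dr":[0,0,0]},
])

```text
time: 20.65
position: [0.67, 0.0542, 0.1907]
tool_rot: [0.0, 0.667, 0.745, 0.0]
contact_force: [-0.4, 0.6, -0.1]
finger_gap: 0.1
grasp_force: 60.7
```

Request:
jog_arm([
  {"gripper":-1,"travel":[0,0,1.5],"dr":[0,0,0]},
  {"gripper":-1,"travel":[0,0,1.5],"dr":[0,0,0]},
])

```text
time: 20.85
position: [0.6704, 0.0543, 0.1902]
tool_rot: [0.001, 0.667, 0.745, 0.001]
contact_force: [-2.2, -0.5, 5.3]
finger_gap: 0.099
grasp_force: 61.6
```

Request:
jog_arm([
  {"gripper":-0.3,"travel":[0,0,0],"dr":[0,0,0]},
  {"gripper":-0.3,"travel":[0,0,0],"dr":[0,0,0]},
  {"gripper":-0.3,"travel":[0,0,0],"dr":[0,0,0]},
  {"gripper":-0.3,"travel":[0,0,0],"dr":[0,0,0]},
])

```text
time: 21.25
position: [0.6721, 0.0543, 0.1891]
tool_rot: [0.001, 0.667, 0.745, 0.001]
contact_force: [3.1, 1.6, 4.1]
finger_gap: 0.348
grasp_force: 2.4
```

Request:
jog_arm([
  {"gripper":-0.3,"travel":[0,0,-25],"dr":[0,0,0]},
  {"gripper":-0.3,"travel":[0,0,-60],"dr":[0,0,0]},
  {"gripper":-0.3,"travel":[0,0,-90],"dr":[0,0,0]},
  {"gripper":-0.3,"travel":[0,-40,-90],"dr":[0,0,0]},
  {"gripper":-0.3,"travel":[0,-80,-90],"dr":[0,0,0]},
])

```text
time: 21.75
position: [0.5922, 0.0455, 0.2767]
tool_rot: [-0.0, 0.667, 0.745, -0.0]
contact_force: [-0.5, -0.8, 0.6]
finger_gap: 0.349
grasp_force: 0.0
```

```bash
cat >> h.py <<'E'
def hung(i,s=-.005):
    """share of clay-coloured pixels of the plate below the hole where tile i should hang (side view)"""
    im=vision.get_image('side');hsv=cv2.cvtColor(im,cv2.COLOR_RGB2HSV)
    a=np.radians(ryaw);m=np.zeros(im.shape[:2],'uint8')
    pts=[proj('side',[*(at(i,s)+v*np.array([-np.sin(a),np.cos(a)])),z]) for v,z in((.022,.138),(-.022,.138),(-.022,.180),(.022,.180))]
    cv2.fillConvexPoly(m,np.int32(np.round(pts)),1)
    h=hsv[m>0]; print("peg",i,"clay share",((h[:,1]<92)&(h[:,0]<25)&(h[:,2]>60)).mean().round(2),"median hsv",np.median(h,0))
E
python3 -c "
from h import *
for i in range(4):hung(i)
moved('side','pics/side0.png')
t=tiles[2];rel(t[0],t[1],.20,t[2])"
```

```text
peg 0 clay share 1.0 median hsv [20. 50. 83.]
peg 1 clay share 1.0 median hsv [19. 49. 84.]
peg 2 clay share 0.32 median hsv [21.  79.5 97. ]
peg 3 clay share 0.85 median hsv [ 21.  83. 144.]
side tile 0 diff 39.5
side tile 1 diff 39.0
side tile 2 diff 16.3
side tile 3 diff 4.7
t 22.0 pos [0.591  0.0454 0.2781] yaw 6.29 q [ 0.08  0.42  0.47  1.62 -0.    1.54] F [-0.4 -0.8  0.1] gap 0.345 gf 0.0
  travel [ -78.3 -127.    78.2] dr [ -0.03  -0.   -13.51]
```

Request:
jog_arm([
  {"gripper":0.3,"travel":[-20,-33,10],"dr":[0,0,-4]},
  {"gripper":0.3,"travel":[-40,-66,30],"dr":[0,0,-8]},
  {"gripper":0.3,"travel":[-60,-100,60],"dr":[0,0,-13.5]},
  {"gripper":0.3,"travel":[-78,-127,78],"dr":[0,0,-13.5]},
  {"gripper":0.3,"travel":[-78,-127,78],"dr":[0,0,-13.5]},
])

```text
time: 22.5
position: [0.4686, -0.0476, 0.1969]
tool_rot: [-0.004, 0.576, 0.817, -0.003]
contact_force: [-0.0, -0.3, 0.0]
finger_gap: 0.651
grasp_force: 0.0
```

Request:
jog_arm([
  {"gripper":0.3,"travel":[0,0,0],"dr":[0,0,0]},
  {"gripper":0.3,"travel":[0,0,0],"dr":[0,0,0]},
])

```text
time: 22.7
position: [0.4763, -0.0458, 0.2015]
tool_rot: [0.002, 0.575, 0.818, 0.001]
contact_force: [0.4, 0.2, 0.9]
finger_gap: 0.654
grasp_force: 0.0
```

```bash
python3 -c "
from h import *
t=tiles[2];rel(t[0],t[1],.061,t[2]);check(2)"
```

```text
t 22.7 pos [ 0.4763 -0.0458  0.2015] yaw 19.82 q [-0.1   0.19 -0.04  1.33  0.    1.13] F [0.4 0.2 0.9] gap 0.654 gf 0.0
  travel [  0.8  -3.5 140.5] dr [0.19 0.08 0.02]
inside hsv [16.0, 61.0, 176.0] ring [19.0, 112.0, 170.0]
IoU 0.9484655471916619 pred c 278.4 186.5 seen c [278.6 186.2] box [ 247  156   63   83 3373] pred box 248 158 62 81
```

Tile 2 is where it was predicted, so I'll grip it.

Request:
jog_arm([
  {"gripper":0.3,"travel":[1,-3,45],"dr":[0,0,0]},
  {"gripper":0.3,"travel":[1,-3,90],"dr":[0,0,0]},
  {"gripper":0.3,"travel":[1,-3,120],"dr":[0,0,0]},
  {"gripper":0.3,"travel":[1,-3,140],"dr":[0,0,0]},
  {"gripper":0.3,"travel":[1,-3,140],"dr":[0,0,0]},
])

```text
time: 23.25
position: [0.4696, -0.0452, 0.058]
tool_rot: [-0.002, 0.574, 0.819, -0.001]
contact_force: [-0.7, 1.4, -0.4]
finger_gap: 0.653
grasp_force: 0.0
```

Request:
jog_arm([
  {"gripper":-1,"travel":[0,0,0],"dr":[0,0,0]},
  {"gripper":-1,"travel":[0,0,0],"dr":[0,0,0]},
  {"gripper":-1,"travel":[0,0,0],"dr":[0,0,0]},
  {"gripper":-1,"travel":[0,0,0],"dr":[0,0,0]},
  {"gripper":-1,"travel":[0,0,0],"dr":[0,0,0]},
])

```text
time: 23.75
position: [0.4722, -0.0462, 0.0618]
tool_rot: [0.002, 0.575, 0.818, 0.001]
contact_force: [1.6, 0.0, 5.7]
finger_gap: 0.101
grasp_force: 59.8
```

Request:
jog_arm([
  {"gripper":-1,"travel":[0,0,-40],"dr":[0,0,0]},
  {"gripper":-1,"travel":[0,0,-80],"dr":[0,0,0]},
  {"gripper":-1,"travel":[0,0,-120],"dr":[0,0,4]},
  {"gripper":-1,"travel":[0,0,-143],"dr":[0,0,9]},
  {"gripper":-1,"travel":[0,0,-143],"dr":[0,0,13.3]},
])

```text
time: 24.25
position: [0.4724, -0.0463, 0.2071]
tool_rot: [0.003, 0.667, 0.745, 0.002]
contact_force: [-0.8, -0.2, -2.4]
finger_gap: 0.102
grasp_force: 59.5
```

```bash
python3 -c "
from h import *
rel(*at(2,-.077),.204,6.5)"
```

```text
t 24.2 pos [ 0.4724 -0.0463  0.2071] yaw 6.3 q [-0.1   0.18 -0.04  1.34 -0.    1.36] F [-0.8 -0.2 -2.4] gap 0.102 gf 59.5
  travel [  2.2 137.1   4. ] dr [ 0.39  0.08 -0.2 ]
```

Request:
jog_arm([
  {"gripper":-1,"travel":[2,37,0],"dr":[0,0,0]},
  {"gripper":-1,"travel":[2,74,0],"dr":[0,0,0]},
  {"gripper":-1,"travel":[2,111,0],"dr":[0,0,0]},
  {"gripper":-1,"travel":[2,137,0],"dr":[0,0,0]},
  {"gripper":-1,"travel":[2,137,0],"dr":[0,0,0]},
])

```text
time: 24.75
position: [0.6082, -0.0281, 0.2008]
tool_rot: [-0.001, 0.666, 0.746, -0.0]
contact_force: [-0.8, -0.5, -2.0]
finger_gap: 0.1
grasp_force: 59.7
```

Request:
jog_arm([
  {"gripper":-1,"travel":[0,0,0],"dr":[0,0,0]},
  {"gripper":-1,"travel":[0,0,0],"dr":[0,0,0]},
  {"gripper":-1,"travel":[0,0,0],"dr":[0,0,0]},
])

```text
time: 25.05
position: [0.6052, -0.0287, 0.2035]
tool_rot: [-0.0, 0.666, 0.746, -0.0]
contact_force: [-0.2, -0.1, -1.8]
finger_gap: 0.102
grasp_force: 59.7
```

```bash
python3 -c "
from h import *
rel(*at(2,-.007),.1975,6.5)"
```

```text
t 25.1 pos [ 0.6052 -0.0287  0.2035] yaw 6.48 q [-0.05  0.45  0.33  1.45 -0.    1.41] F [-0.2 -0.1 -1.8] gap 0.102 gf 59.7
  travel [-0.7 73.2  6. ] dr [-0.03 -0.   -0.02]
```

Request:
jog_arm([
  {"gripper":-1,"travel":[-1,16,-1],"dr":[0,0,0]},
  {"gripper":-1,"travel":[-1,32,-1],"dr":[0,0,0]},
  {"gripper":-1,"travel":[-1,46,1],"dr":[0,0,0]},
  {"gripper":-1,"travel":[-1,60,3],"dr":[0,0,0]},
  {"gripper":-1,"travel":[-1,73,5],"dr":[0,0,0]},
])

```text
time: 25.55
position: [0.6789, -0.0215, 0.1989]
tool_rot: [0.0, 0.666, 0.746, 0.0]
contact_force: [-0.2, 0.7, -1.5]
finger_gap: 0.103
grasp_force: 59.8
```

Request:
jog_arm([
  {"gripper":-1,"travel":[0,0,3],"dr":[0,0,0]},
  {"gripper":-1,"travel":[0,0,6],"dr":[0,0,0]},
  {"gripper":-1,"travel":[0,0,8.5],"dr":[0,0,0]},
  {"gripper":-1,"travel":[0,0,8.5],"dr":[0,0,0]},
  {"gripper":-1,"travel":[0,0,8.5],"dr":[0,0,0]},
])

```text
time: 26.05
position: [0.6784, -0.0215, 0.1913]
tool_rot: [0.001, 0.666, 0.746, 0.0]
contact_force: [-2.1, -0.0, 3.9]
finger_gap: 0.104
grasp_force: 60.5
```

Contact is confirmed (Fz +3.9 N). Releasing.

Request:
jog_arm([
  {"gripper":-0.3,"travel":[0,0,0],"dr":[0,0,0]},
  {"gripper":-0.3,"travel":[0,0,0],"dr":[0,0,0]},
  {"gripper":-0.3,"travel":[0,0,0],"dr":[0,0,0]},
  {"gripper":-0.3,"travel":[0,0,0],"dr":[0,0,0]},
])

```text
time: 26.45
position: [0.6792, -0.0213, 0.1898]
tool_rot: [0.0, 0.666, 0.746, 0.0]
contact_force: [1.0, 0.2, 1.4]
finger_gap: 0.345
grasp_force: 0.8
```

Request:
jog_arm([
  {"gripper":-0.3,"travel":[0,0,-25],"dr":[0,0,0]},
  {"gripper":-0.3,"travel":[0,0,-60],"dr":[0,0,0]},
  {"gripper":-0.3,"travel":[0,0,-90],"dr":[0,0,0]},
  {"gripper":-0.3,"travel":[0,-40,-90],"dr":[0,0,0]},
  {"gripper":-0.3,"travel":[0,-80,-90],"dr":[0,0,0]},
])

```text
time: 26.95
position: [0.6017, -0.0304, 0.2789]
tool_rot: [0.001, 0.666, 0.746, 0.001]
contact_force: [-0.6, 0.1, -1.1]
finger_gap: 0.35
grasp_force: 0.0
```

```bash
python3 -c "
from h import *
for i in range(4):hung(i)
moved('side','pics/side0.png')
t=tiles[3];rel(t[0],t[1],.20,t[2])"
```

```text
peg 0 clay share 1.0 median hsv [20. 50. 82.]
peg 1 clay share 1.0 median hsv [18. 49. 83.]
peg 2 clay share 1.0 median hsv [21. 46. 85.]
peg 3 clay share 0.85 median hsv [ 21.  83. 144.]
side tile 0 diff 39.0
side tile 1 diff 44.7
side tile 2 diff 35.6
side tile 3 diff 6.8
t 27.2 pos [ 0.5998 -0.0304  0.2802] yaw 6.49 q [-0.05  0.44  0.5   1.63  0.    1.41] F [ 0.3 -0.5  0.5] gap 0.35 gf 0.0
  travel [ -99.9 -165.6   80. ] dr [ 0.07 -0.   12.49]
```

Request:
jog_arm([
  {"gripper":0.3,"travel":[-22,-37,10],"dr":[0,0,4]},
  {"gripper":0.3,"travel":[-44,-74,30],"dr":[0,0,8]},
  {"gripper":0.3,"travel":[-66,-111,50],"dr":[0,0,12.5]},
  {"gripper":0.3,"travel":[-86,-145,70],"dr":[0,0,12.5]},
  {"gripper":0.3,"travel":[-100,-165,80],"dr":[0,0,12.5]},
])

```text
time: 27.7
position: [0.4455, -0.1496, 0.1987]
tool_rot: [-0.0, 0.744, 0.669, -0.0]
contact_force: [0.9, -0.7, -0.5]
finger_gap: 0.65
grasp_force: 0.0
```

Request:
jog_arm([
  {"gripper":0.3,"travel":[0,0,0],"dr":[0,0,0]},
  {"gripper":0.3,"travel":[0,0,0],"dr":[0,0,0]},
])

```text
time: 27.9
position: [0.4485, -0.149, 0.2004]
tool_rot: [0.001, 0.743, 0.669, 0.001]
contact_force: [0.7, -0.2, 0.3]
finger_gap: 0.651
grasp_force: 0.0
```

```bash
python3 -c "
from h import *
t=tiles[3];rel(t[0],t[1],.061,t[2]);check(3)"
```

```text
t 27.9 pos [ 0.4485 -0.149   0.2004] yaw -6.06 q [-0.32  0.18 -0.06  1.33  0.    1.36] F [ 0.7 -0.2  0.3] gap 0.651 gf 0.0
  travel [  0.4  -2.2 139.4] dr [ 0.13  0.   -0.06]
inside hsv [14.0, 64.0, 168.0] ring [19.0, 112.0, 174.0]
IoU 0.8992422116194219 pred c 279.2 186.5 seen c [280.2 185.7] box [ 250  157   62   82 3356] pred box 248 158 63 82
```

Request:
jog_arm([
  {"gripper":0.3,"travel":[1,-1,45],"dr":[0,0,0]},
  {"gripper":0.3,"travel":[1,-1,90],"dr":[0,0,0]},
  {"gripper":0.3,"travel":[1,-1,120],"dr":[0,0,0]},
  {"gripper":0.3,"travel":[1,-1,139],"dr":[0,0,0]},
  {"gripper":0.3,"travel":[1,-1,139],"dr":[0,0,0]},
])

```text
time: 28.45
position: [0.4456, -0.146, 0.0584]
tool_rot: [-0.002, 0.743, 0.67, -0.001]
contact_force: [0.4, -0.5, -0.6]
finger_gap: 0.652
grasp_force: 0.0
```

Request:
jog_arm([
  {"gripper":-1,"travel":[0,0,0],"dr":[0,0,0]},
  {"gripper":-1,"travel":[0,0,0],"dr":[0,0,0]},
  {"gripper":-1,"travel":[0,0,0],"dr":[0,0,0]},
  {"gripper":-1,"travel":[0,0,0],"dr":[0,0,0]},
  {"gripper":-1,"travel":[0,0,0],"dr":[0,0,0]},
])

```text
time: 28.95
position: [0.4479, -0.1477, 0.0624]
tool_rot: [0.002, 0.743, 0.669, 0.001]
contact_force: [1.3, 0.4, 5.6]
finger_gap: 0.1
grasp_force: 61.7
```

Request:
jog_arm([
  {"gripper":-1,"travel":[0,0,-40],"dr":[0,0,0]},
  {"gripper":-1,"travel":[0,0,-80],"dr":[0,0,0]},
  {"gripper":-1,"travel":[0,0,-120],"dr":[0,0,-4]},
  {"gripper":-1,"travel":[0,0,-143],"dr":[0,0,-9]},
  {"gripper":-1,"travel":[0,0,-143],"dr":[0,0,-12.5]},
])

```text
time: 29.45
position: [0.448, -0.1481, 0.2079]
tool_rot: [0.004, 0.665, 0.747, 0.001]
contact_force: [-0.3, -0.4, -2.2]
finger_gap: 0.102
grasp_force: 60.6
```

```bash
python3 -c "
from h import *
rel(*at(3,-.077),.204,6.5)"
```

```text
t 29.4 pos [ 0.448  -0.1481  0.2079] yaw 6.65 q [-0.32  0.17 -0.05  1.34 -0.    1.14] F [-0.3 -0.4 -2.2] gap 0.102 gf 60.6
  travel [ 24.9 173.2   5. ] dr [0.4  0.19 0.15]
```

Request:
jog_arm([
  {"gripper":-1,"travel":[6,42,0],"dr":[0,0,0]},
  {"gripper":-1,"travel":[12,84,0],"dr":[0,0,0]},
  {"gripper":-1,"travel":[18,126,0],"dr":[0,0,0]},
  {"gripper":-1,"travel":[25,160,0],"dr":[0,0,0]},
  {"gripper":-1,"travel":[25,173,0],"dr":[0,0,0]},
])

```text
time: 29.95
position: [0.6171, -0.1013, 0.2022]
tool_rot: [-0.001, 0.665, 0.747, -0.0]
contact_force: [-0.8, -0.5, -1.4]
finger_gap: 0.099
grasp_force: 60.6
```

Request:
jog_arm([
  {"gripper":-1,"travel":[0,0,0],"dr":[0,0,0]},
  {"gripper":-1,"travel":[0,0,0],"dr":[0,0,0]},
  {"gripper":-1,"travel":[0,0,0],"dr":[0,0,0]},
])

```text
time: 30.25
position: [0.6138, -0.1033, 0.2038]
tool_rot: [-0.0, 0.666, 0.746, -0.0]
contact_force: [-0.3, 0.3, -0.8]
finger_gap: 0.103
grasp_force: 60.6
```

```bash
python3 -c "
from h import *
rel(*at(3,-.007),.1985,6.5)"
```

```text
t 30.2 pos [ 0.6138 -0.1033  0.2038] yaw 6.45 q [-0.17  0.49  0.39  1.47 -0.    1.29] F [-0.3  0.3 -0.8] gap 0.103 gf 60.6
  travel [-0.4 73.3  5.2] dr [-0.06 -0.01 -0.05]
```

Request:
jog_arm([
  {"gripper":-1,"travel":[0,16,-2],"dr":[0,0,0]},
  {"gripper":-1,"travel":[0,32,-2],"dr":[0,0,0]},
  {"gripper":-1,"travel":[0,46,0],"dr":[0,0,0]},
  {"gripper":-1,"travel":[0,60,2],"dr":[0,0,0]},
  {"gripper":-1,"travel":[0,73,4],"dr":[0,0,0]},
])

```text
time: 30.75
position: [0.6871, -0.0952, 0.2004]
tool_rot: [0.0, 0.666, 0.746, 0.0]
contact_force: [-0.5, -0.4, -1.5]
finger_gap: 0.105
grasp_force: 60.6
```

Request:
jog_arm([
  {"gripper":-1,"travel":[0,0,3],"dr":[0,0,0]},
  {"gripper":-1,"travel":[0,0,6],"dr":[0,0,0]},
  {"gripper":-1,"travel":[0,0,8.5],"dr":[0,0,0]},
  {"gripper":-1,"travel":[0,0,8.5],"dr":[0,0,0]},
  {"gripper":-1,"travel":[0,0,8.5],"dr":[0,0,0]},
])

```text
time: 31.25
position: [0.687, -0.0949, 0.1922]
tool_rot: [0.0, 0.666, 0.746, 0.0]
contact_force: [-1.8, -0.6, 1.4]
finger_gap: 0.104
grasp_force: 61.0
```

Request:
jog_arm([
  {"gripper":-0.3,"travel":[0,0,1],"dr":[0,0,0]},
  {"gripper":-0.3,"travel":[0,0,1],"dr":[0,0,0]},
  {"gripper":-0.3,"travel":[0,0,1],"dr":[0,0,0]},
  {"gripper":-0.3,"travel":[0,0,1],"dr":[0,0,0]},
])

```text
time: 31.65
position: [0.6876, -0.0946, 0.1901]
tool_rot: [-0.0, 0.666, 0.746, -0.0]
contact_force: [-0.1, -0.2, 0.6]
finger_gap: 0.35
grasp_force: 0.1
```

Request:
jog_arm([
  {"gripper":-0.3,"travel":[0,0,-25],"dr":[0,0,0]},
  {"gripper":-0.3,"travel":[0,0,-60],"dr":[0,0,0]},
  {"gripper":-0.3,"travel":[0,0,-100],"dr":[0,0,0]},
  {"gripper":-0.3,"travel":[0,-50,-120],"dr":[0,0,0]},
  {"gripper":-0.3,"travel":[0,-95,-130],"dr":[0,0,0]},
])

```text
time: 32.15
position: [0.5969, -0.1059, 0.3187]
tool_rot: [0.001, 0.666, 0.746, 0.0]
contact_force: [0.2, -0.3, 0.3]
finger_gap: 0.348
grasp_force: 0.0
```

Request:
jog_arm([
  {"gripper":0.3,"travel":[0,-50,0],"dr":[0,0,0]},
  {"gripper":0.3,"travel":[0,-100,0],"dr":[0,0,0]},
  {"gripper":0.3,"travel":[0,-120,0],"dr":[0,0,0]},
  {"gripper":0.3,"travel":[0,-120,0],"dr":[0,0,0]},
  {"gripper":0.3,"travel":[0,-120,0],"dr":[0,0,0]},
])

```text
time: 32.65
position: [0.4745, -0.119, 0.3209]
tool_rot: [0.001, 0.666, 0.746, 0.001]
contact_force: [1.0, 0.8, -0.4]
finger_gap: 0.647
grasp_force: 0.0
```

```bash
cat >> h.py <<'E'
def ball(n,box):
    im=vision.get_image(n);x,y,w,h=box;m=(im[y:y+h,x:x+w].max(2)<45).astype('uint8')
    k,l,st,ce=cv2.connectedComponentsWithStats(cv2.morphologyEx(m,cv2.MORPH_OPEN,np.ones((7,7),'uint8')))
    if k<2: return None
    i=1+st[1:,4].argmax();print(n,"ball",st[i][2:5]);return ce[i]+[x,y]
E
python3 -c "
from h import *
for i in range(4):hung(i)
a=ball('top',(115,150,60,80));b=ball('side',(160,260,60,60));print(a,b)
if a is not None and b is not None: print(two(ray('top',a),ray('side',b)))
rel(.4905,.36,.30,90)
im=vision.get_image('side');d=cv2.absdiff(im,cv2.imread('pics/side0.png')[:,:,::-1]).max(2)
print('pot diff',d[168:192,262:290].mean())"
```

```text
peg 0 clay share 1.0 median hsv [19. 52. 83.]
peg 1 clay share 1.0 median hsv [19. 49. 84.]
peg 2 clay share 1.0 median hsv [20. 44. 84.]
peg 3 clay share 1.0 median hsv [18. 48. 84.]
top ball [ 13  14 165]
side ball [ 8 12 91]
[129.8969697  192.61212121] [187.30769231 294.46153846]
(array([0.48664349, 0.35770713, 0.17299801]), [np.float64(0.0033683797714725485), np.float64(0.0033683797714726595)])
t 33.0 pos [ 0.4748 -0.1188  0.3195] yaw 6.53 q [-0.25  0.2   0.28  1.64  0.    1.21] F [-0.1 -1.2  0.2] gap 0.651 gf 0.0
  travel [473.9  70.1  19.6] dr [-3.000e-02 -6.000e-02 -8.347e+01]
pot diff 5.043154761904762
```

Request:
jog_arm([
  {"gripper":0.3,"travel":[48,7,0],"dr":[0,0,0]},
  {"gripper":0.3,"travel":[97,14,0],"dr":[0,0,0]},
  {"gripper":0.3,"travel":[145,21,0],"dr":[0,0,0]},
  {"gripper":0.3,"travel":[194,28,0],"dr":[0,0,0]},
  {"gripper":0.3,"travel":[240,35,0],"dr":[0,0,0]},
])

```text
time: 33.5
position: [0.4816, 0.1258, 0.32]
tool_rot: [-0.0, 0.666, 0.746, 0.0]
contact_force: [1.3, -0.3, 0.4]
finger_gap: 0.653
grasp_force: 0.0
```

Request:
jog_arm([
  {"gripper":0.3,"travel":[48,7,0],"dr":[0,0,-8]},
  {"gripper":0.3,"travel":[97,14,0],"dr":[0,0,-16]},
  {"gripper":0.3,"travel":[145,21,0],"dr":[0,0,-24]},
  {"gripper":0.3,"travel":[194,28,0],"dr":[0,0,-32]},
  {"gripper":0.3,"travel":[234,35,0],"dr":[0,0,-40]},
])

```text
time: 34.0
position: [0.4894, 0.3631, 0.3195]
tool_rot: [-0.0, 0.367, 0.93, -0.0]
contact_force: [0.4, 0.4, 1.9]
finger_gap: 0.642
grasp_force: 0.0
```

Request:
jog_arm([
  {"gripper":0.3,"travel":[0,0,0],"dr":[0,0,-42]},
  {"gripper":0.3,"travel":[0,0,0],"dr":[0,0,-42]},
  {"gripper":0.3,"travel":[0,0,0],"dr":[0,0,-42]},
  {"gripper":0.3,"travel":[0,0,0],"dr":[0,0,-42]},
  {"gripper":0.3,"travel":[0,0,0],"dr":[0,0,-42]},
])

```text
time: 34.5
position: [0.49, 0.3605, 0.3194]
tool_rot: [-0.0, 0.01, 1.0, -0.0]
contact_force: [-0.4, 0.6, 0.1]
finger_gap: 0.652
grasp_force: 0.0
```

```bash
python3 -c "
from h import *
c=vision.get_calibration('wrist');P=proj('wrist',[.4897,.360,.173],c);b=ball('wrist',(int(P[0])-45,int(P[1])-45,90,90));print(P,b,onz('wrist',b,.173,c))
rel(.4895,.3592,.2,90);rel(.4895,.3592,.1175,90)"
```

```text
wrist ball [  57   74 1770]
[282.53129932 190.9865731 ] [265.65028249 185.02937853] [0.48314797 0.3429869  0.173     ]
t 34.5 pos [0.49   0.3604 0.3195] yaw 89.03 q [ 0.63  0.47  0.66  1.76 -0.    0.65] F [0.2 0.3 0.2] gap 0.654 gf 0.0
  travel [  0.4  -1.2 119.5] dr [-0.03 -0.04 -0.97]
t 34.5 pos [0.49   0.3604 0.3195] yaw 89.03 q [ 0.63  0.47  0.66  1.76 -0.    0.65] F [0.2 0.3 0.2] gap 0.654 gf 0.0
  travel [  0.3  -1.1 202. ] dr [-0.03 -0.04 -0.97]
```

Request:
jog_arm([
  {"gripper":0.4,"travel":[0,-1,50],"dr":[0,0,-1]},
  {"gripper":0.4,"travel":[0,-1,90],"dr":[0,0,-1]},
  {"gripper":0.4,"travel":[0,-1,120],"dr":[0,0,-1]},
  {"gripper":0.4,"travel":[0,-1,120],"dr":[0,0,-1]},
  {"gripper":0.4,"travel":[0,-1,140],"dr":[0,0,-1]},
])

```text
time: 35.05
position: [0.4913, 0.3602, 0.1828]
tool_rot: [0.002, 0.005, 1.0, 0.001]
contact_force: [1.6, -0.2, 0.7]
finger_gap: 0.701
grasp_force: 0.0
```

Request:
jog_arm([
  {"gripper":0.4,"travel":[0,0,20],"dr":[0,0,0]},
  {"gripper":0.4,"travel":[0,0,40],"dr":[0,0,0]},
  {"gripper":0.4,"travel":[0,0,62],"dr":[0,0,0]},
  {"gripper":0.4,"travel":[0,0,62],"dr":[0,0,0]},
  {"gripper":0.4,"travel":[0,0,62],"dr":[0,0,0]},
])

```text
time: 35.55
position: [0.4906, 0.3596, 0.1197]
tool_rot: [0.001, 0.005, 1.0, 0.0]
contact_force: [0.9, 0.4, 1.0]
finger_gap: 0.702
grasp_force: 0.0
```

Request:
jog_arm([
  {"gripper":-1,"travel":[0,0,0],"dr":[0,0,0]},
  {"gripper":-1,"travel":[0,0,0],"dr":[0,0,0]},
  {"gripper":-1,"travel":[0,0,0],"dr":[0,0,0]},
  {"gripper":-1,"travel":[0,0,0],"dr":[0,0,0]},
  {"gripper":-1,"travel":[0,0,0],"dr":[0,0,0]},
])

```text
time: 36.05
position: [0.4911, 0.3599, 0.1206]
tool_rot: [0.002, 0.004, 1.0, 0.001]
contact_force: [0.3, 0.2, 6.4]
finger_gap: 0.39
grasp_force: 59.0
```

```bash
python3 -c "
from h import *
for a,b in((.175,.175),(.175,-.175),(.46,-.175)):
  k=knob(a,b);rel(k[0],k[1],k[2]-.0545,90)"
```

```text
t 36.0 pos [0.4911 0.3599 0.1206] yaw 89.49 q [ 0.63  0.49  0.17  1.25 -0.    0.64] F [0.3 0.2 6.4] gap 0.39 gf 59.0
  travel [-29.5  -0.2   5.2] dr [ 0.15  0.21 -0.51]
t 36.0 pos [0.4911 0.3599 0.1206] yaw 89.49 q [ 0.63  0.49  0.17  1.25 -0.    0.64] F [0.3 0.2 6.4] gap 0.39 gf 59.0
  travel [-29.5 -57.6   5.1] dr [ 0.15  0.21 -0.51]
t 36.0 pos [0.4911 0.3599 0.1206] yaw 89.49 q [ 0.63  0.49  0.17  1.25 -0.    0.64] F [0.3 0.2 6.4] gap 0.39 gf 59.0
  travel [-73.3 -57.7  19.6] dr [ 0.15  0.21 -0.51]
```

Request:
jog_arm([
  {"gripper":-1,"travel":[-8,0,1],"dr":[0,0,0]},
  {"gripper":-1,"travel":[-16,0,2],"dr":[0,0,0]},
  {"gripper":-1,"travel":[-23,0,3],"dr":[0,0,0]},
  {"gripper":-1,"travel":[-29,0,4],"dr":[0,0,0]},
  {"gripper":-1,"travel":[-29,0,4],"dr":[0,0,0]},
])

```text
time: 36.55
position: [0.5208, 0.3604, 0.1176]
tool_rot: [0.002, 0.005, 1.0, 0.002]
contact_force: [-1.1, 1.2, 9.5]
finger_gap: 0.391
grasp_force: 61.0
```

Request:
jog_arm([
  {"gripper":-1,"travel":[0,-15,-1],"dr":[0,0,0]},
  {"gripper":-1,"travel":[0,-30,-2],"dr":[0,0,0]},
  {"gripper":-1,"travel":[0,-44,-1],"dr":[0,0,0]},
  {"gripper":-1,"travel":[0,-58,0],"dr":[0,0,0]},
  {"gripper":-1,"travel":[0,-58,0],"dr":[0,0,0]},
])

```text
time: 37.05
position: [0.5221, 0.3024, 0.12]
tool_rot: [0.005, 0.005, 1.0, 0.004]
contact_force: [0.2, -0.2, 15.0]
finger_gap: 0.387
grasp_force: 60.8
```

```bash
python3 -c "
from h import *
k=knob(.46,-.175);rel(k[0],k[1],k[2]-.0545,90)"
```

```text
t 37.0 pos [0.5221 0.3024 0.12  ] yaw 89.44 q [0.52 0.47 0.14 1.23 0.   0.53] F [ 0.2 -0.2 15. ] gap 0.387 gf 60.8
  travel [-41.5  -0.5  19.3] dr [ 0.42  0.58 -0.56]
```

Request:
jog_arm([
  {"gripper":-1,"travel":[-10,0,-1],"dr":[0,0,0]},
  {"gripper":-1,"travel":[-20,0,2],"dr":[0,0,0]},
  {"gripper":-1,"travel":[-30,0,6],"dr":[0,0,0]},
  {"gripper":-1,"travel":[-40,0,11],"dr":[0,0,0]},
  {"gripper":-1,"travel":[-40,0,11],"dr":[0,0,0]},
])

```text
time: 37.55
position: [0.5626, 0.3014, 0.1062]
tool_rot: [0.004, 0.005, 1.0, 0.002]
contact_force: [2.2, -0.0, 9.1]
finger_gap: 0.388
grasp_force: 63.6
```

```bash
python3 -c "
from h import *
k=knob(.46,-.175);rel(k[0],k[1],k[2]-.0545,90)"
```

```text
t 37.5 pos [0.5626 0.3014 0.1062] yaw 89.41 q [ 0.49  0.55  0.24  1.25 -0.    0.5 ] F [ 2.2 -0.   9.1] gap 0.388 gf 63.6
  travel [-1.2  0.3  5.1] dr [ 0.2   0.46 -0.59]
```

Knob x is 0.5626, about 0.45 rad, so the lever is at the dry end. Holding, releasing and backing straight up.

Request:
jog_arm([
  {"gripper":-1,"travel":[0,0,0],"dr":[0,0,0]},
  {"gripper":-1,"travel":[0,0,0],"dr":[0,0,0]},
  {"gripper":0.4,"travel":[0,0,0],"dr":[0,0,0]},
  {"gripper":0.4,"travel":[0,0,0],"dr":[0,0,0]},
  {"gripper":0.4,"travel":[0,0,0],"dr":[0,0,0]},
])

```text
time: 38.05
position: [0.5577, 0.3, 0.1024]
tool_rot: [-0.001, 0.004, 1.0, -0.001]
contact_force: [0.0, 0.7, 0.2]
finger_gap: 0.701
grasp_force: 0.0
```

Request:
jog_arm([
  {"gripper":0.4,"travel":[0,0,-20],"dr":[0,0,0]},
  {"gripper":0.4,"travel":[0,0,-60],"dr":[0,0,0]},
  {"gripper":0.4,"travel":[0,0,-110],"dr":[0,0,0]},
  {"gripper":0.4,"travel":[0,0,-160],"dr":[0,0,0]},
  {"gripper":0.4,"travel":[30,0,-200],"dr":[0,0,0]},
])

```text
time: 38.55
position: [0.5302, 0.3002, 0.304]
tool_rot: [0.0, 0.006, 1.0, -0.0]
contact_force: [0.2, 1.0, 0.6]
finger_gap: 0.704
grasp_force: 0.0
```

Request:
jog_arm([
  {"gripper":0.4,"travel":[50,0,0],"dr":[0,0,0]},
  {"gripper":0.4,"travel":[100,0,0],"dr":[0,0,0]},
  {"gripper":0.4,"travel":[140,0,0],"dr":[0,0,0]},
  {"gripper":0.4,"travel":[140,0,0],"dr":[0,0,0]},
  {"gripper":0.4,"travel":[140,0,0],"dr":[0,0,0]},
])

```text
time: 39.05
position: [0.3876, 0.3019, 0.3035]
tool_rot: [0.0, 0.004, 1.0, 0.0]
contact_force: [-0.2, -0.4, 0.0]
finger_gap: 0.699
grasp_force: 0.0
```

```bash
python3 -c "
from h import *
for i in range(4):hung(i)
K=knob(.45,-.175)
r=[]
for n in('top','side'):
    P=proj(n,K);b=ball(n,(int(P[0])-22,int(P[1])-22,44,44));print(P,b);r.append(ray(n,b))
print(two(*r),K)
rel(.41,.3,.3,90)
"
```

```text
peg 0 clay share 1.0 median hsv [19. 51. 85.]
peg 1 clay share 0.49 median hsv [20.  17.5 81. ]
peg 2 clay share 0.0 median hsv [30.  7. 40.]
peg 3 clay share 0.0 median hsv [20. 19. 39.]
top ball [ 11  12 116]
[158.86060591 163.95818261] [159.14655172 165.80172414]
side ball [ 7  7 49]
[176.64673801 270.82544804] [181. 270.]
(array([0.5549102 , 0.29806303, 0.16039158]), [np.float64(0.0023437897499881317), np.float64(0.0023437897499883546)]) [0.56241976 0.30165652 0.15630454]
t 39.4 pos [0.3893 0.3018 0.3026] yaw 89.43 q [ 0.66  0.21  0.24  1.6  -0.    0.67] F [ 0.1 -0.   0. ] gap 0.701 gf 0.0
  travel [-20.7  -1.6   2.6] dr [-0.03 -0.04 -0.57]
```

Request:
jog_arm([
  {"gripper":0.4,"travel":[0,-50,0],"dr":[0,0,0]},
  {"gripper":0.4,"travel":[0,-100,0],"dr":[0,0,0]},
  {"gripper":0.4,"travel":[0,-150,0],"dr":[0,0,0]},
  {"gripper":0.4,"travel":[0,-200,0],"dr":[0,0,0]},
  {"gripper":0.4,"travel":[0,-240,0],"dr":[0,0,0]},
])

```text
time: 39.85
position: [0.3863, 0.0594, 0.3032]
tool_rot: [0.0, 0.005, 1.0, -0.0]
contact_force: [-0.7, -0.2, -0.5]
finger_gap: 0.7
grasp_force: 0.0
```

Request:
jog_arm([
  {"gripper":0.4,"travel":[0,-50,0],"dr":[0,0,0]},
  {"gripper":0.4,"travel":[0,-100,0],"dr":[0,0,0]},
  {"gripper":0.4,"travel":[0,-150,0],"dr":[0,0,0]},
  {"gripper":0.4,"travel":[0,-180,0],"dr":[0,0,0]},
  {"gripper":0.4,"travel":[0,-180,0],"dr":[0,0,0]},
])

```text
time: 40.35
position: [0.3847, -0.1219, 0.3028]
tool_rot: [-0.0, 0.008, 1.0, -0.0]
contact_force: [0.8, 1.1, 0.2]
finger_gap: 0.698
grasp_force: 0.0
```

```bash
python3 -c "
from h import *
for i in range(4):hung(i)
K=knob(.45,-.175);r=[]
for n in('top','side'):
    P=proj(n,K);im=vision.get_image(n);x,y=np.int32(P)-22;g=im[y:y+44,x:x+44].max(2)
    m=cv2.morphologyEx((g<62).astype('uint8'),cv2.MORPH_OPEN,np.ones((7,7),'uint8'))
    k,l,st,ce=cv2.connectedComponentsWithStats(m);i=1+st[1:,4].argmax();c,rad=cv2.minEnclosingCircle(np.argwhere(l==i)[:,::-1].astype('float32'))
    b=np.array(c)+[x,y];print(n,P,b,rad,st[i],'exp r',.018*vision.get_calibration(n)['fx']/np.linalg.norm(K-vision.get_calibration(n)['position']));r.append(ray(n,b));print(onz(n,b,.158))
print(two(*r))
s=robot.observe();print(s['contact_force'],s['time'])
"
```

```text
peg 0 clay share 1.0 median hsv [19. 52. 84.]
peg 1 clay share 1.0 median hsv [18.  47.5 84. ]
peg 2 clay share 0.99 median hsv [20. 46. 82.]
peg 3 clay share 1.0 median hsv [18. 48. 83.]
top [158.86060591 163.95818261] [158.30952454 165.30952454] 7.640916347503662 [ 16  18  14  14 173] exp r 7.260631946431788
[0.55873731 0.30221368 0.158     ]
side [176.64673801 270.82544804] [177.5 270. ] 7.826338291168213 [ 18  15  13  15 175] exp r 7.730124304509825
[0.56113441 0.29984905 0.158     ]
(array([0.5585651 , 0.30162422, 0.16056727]), [np.float64(0.0004603290200464651), np.float64(0.00046032902004749984)])
[-0.09002784  0.32473623 -0.32159923] 40.65
```

All four tiles hang, the knob puts shift at about 0.42 with cross negative, and the arm is clear. Handing in.

```bash
python3 -c "
from workcell import robot
print(robot.finish_job())"
```

```text
the job is handed in; nothing more can be done
None
```

I handed the job in at about 41 s: the last camera check showed all four clay tiles hanging on pegs and the lever at the dry end (shift about 0.42 rad), the pot had not moved at its last check before the final lever move, and the hand-in returned no verdict.

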